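# Gauge a wire reel's bore, then load the reel stand

### The job

Check the bore of the wire reel that sits in the round nest: lower the telescoping bore gauge into it, plungers in, until its collar rests on the reel, press the thumb button so that the plungers spring out against the bore, let go of the button so that they lock, then withdraw the gauge and stand it back upright in its holder with the measured size still locked. Also mount every reel on the bench, the checked one included, upright and fully down on the four-spindle stand, one reel to a spindle. Never tip the gauge over, and leave the other things on the bench where they are.

Things in the scene. Friction and masses are not known exactly. Their poses are not given: they have to be found in the camera images.
- gauge: Telescoping bore gauge, loose, 0.2 kg, upright in the holder. Origin: centre of its underside; z up along the handle. From below: steel head 27 mm diameter, foot chamfered, z 0-34 mm; collar 44 mm diameter, z 34-39; ribbed handle 18 mm diameter, z 39-105; black thumb button 15 mm diameter, top at z 115. Two plungers slide independently out along +x and -x at z 14
- gauge_grip (a point): point on the gauge's axis in the handle, 80 mm above its origin: a good place to grip
- gauge_collar (a point): centre of the underside of the gauge's depth collar, 34 mm above the gauge's origin; it rests on a reel's top face when the gauge is fully in
- thumb_top (a point): centre of the top of the thumb button, 115 mm above the gauge's origin when the button is up
- thumb (a joint): thumb button: 0 up, 0.005 m fully down (about 8 N); springs back up. While it is down (4 mm or more, about 6 N) springs of 1 to 2 N push the plungers out, in about 0.5 s, until they meet a wall or full stretch; let go, they stay locked where they are, unless pushed in with over 0.8 N
- tip_a (a point): outer tip of the plunger on the gauge's +x side. Distance between tip_a and tip_b: 26 mm with both in (as at the start), about 32 to 33 mm against a reel's bore, 40 mm fully out
- tip_b (a point): outer tip of the plunger on the gauge's -x side
- holder: grey plastic gauge holder, fixed: foot 84 mm in diameter, 6 mm thick, with an upright cup of 49 mm outside, 38 mm inside diameter, open at the top, rim 46 mm and cup floor 6 mm above the bench. Origin: centre of its underside, on the bench. The gauge hangs in it by its collar on the rim, gauge origin 12 mm above the bench
- nest: aluminium inspection nest, fixed: a disc 86 mm in diameter and 10 mm high with a 5 mm high lip of 68 mm inner diameter around its smooth, slippery top: the reel floats about 2 mm either way. Origin: centre of its underside, on the bench. reel0 stands in it, its underside 10 mm above the bench
- stand: grey reel stand, fixed: a plate 190 x 190 mm, 12 mm high, with four upright steel spindles at the corners of a 100 mm square, each 22 mm in diameter, 60 mm tall above the plate, tapered over the last 10 mm. Origin: centre of its underside; x and y along its edges
- spindle0 (a point): centre of the foot of the spindle at (-50, +50) mm of the stand, on top of the plate (12 mm above the bench); a reel fully down has its origin here
- spindle1 (a point): centre of the foot of the spindle at (-50, -50) mm of the stand, on top of the plate (12 mm above the bench); a reel fully down has its origin here
- spindle2 (a point): centre of the foot of the spindle at (+50, +50) mm of the stand, on top of the plate (12 mm above the bench); a reel fully down has its origin here
- spindle3 (a point): centre of the foot of the spindle at (+50, -50) mm of the stand, on top of the plate (12 mm above the bench); a reel fully down has its origin here
- reel0: wire reel wound with copper-coloured wire, loose, about 0.3 kg: outer diameter 62 mm (64 mm at places), height 44 mm, black end flanges, a plain round bore of 32 mm diameter all the way through. Origin: centre of its underside, z up. This one starts in the nest and is the one to gauge
- reel0_top (a point): centre of the top face of reel0, the mouth of its bore, 44 mm above its origin
- reel1: same wire reel as reel0, standing upright on the bench at the start; may be absent
- reel2: same wire reel as reel0, standing upright on the bench at the start; may be absent
- reel3: same wire reel as reel0, standing upright on the bench at the start; may be absent
- screwdriver: yellow-handled screwdriver lying on the bench, not to be moved
- tape_roll: black roll of tape, 70 mm in diameter, 18 mm high, lying on the bench, not to be moved
- jar: small closed jar, 60 mm in diameter, 75 mm high, not to be moved

How it is judged:
On the way, in this order (a step that is already met when the one before it is completed fails the run):
1. the gauge stands in reel0's bore with its collar on the reel, plungers still in, button up (z of gauge_collar in the frame of reel0 between 0.041 and 0.049 m and horizontal distance between gauge_collar and reel0_top below 0.007 m and angle between the z axis of gauge and the z axis of reel0, either way round below 0.12 rad and distance between tip_a and tip_b below 0.029 m and value of joint thumb below 0.001 m), for 0.2 s.
2. the button is down and the plungers have sprung out to the bore (z of gauge_collar in the frame of reel0 between 0.041 and 0.049 m and horizontal distance between gauge_collar and reel0_top below 0.007 m and angle between the z axis of gauge and the z axis of reel0, either way round below 0.12 rad and distance between tip_a and tip_b between 0.03 and 0.035 m and value of joint thumb above 0.001 m), for 0.1 s.
3. the button is let go, the plungers locked at the bore's width, the gauge still in the bore (z of gauge_collar in the frame of reel0 between 0.041 and 0.049 m and horizontal distance between gauge_collar and reel0_top below 0.007 m and angle between the z axis of gauge and the z axis of reel0, either way round below 0.12 rad and distance between tip_a and tip_b between 0.03 and 0.035 m and value of joint thumb below 0.001 m), for 0.2 s.
4. the gauge is withdrawn from the reel with its plungers still at the bore's width (z of gauge_collar in the frame of reel0 above 0.08 m and distance between tip_a and tip_b between 0.03 and 0.035 m), for 0.1 s.
5. the gauge is back upright in its holder, size still locked (horizontal distance between gauge and holder below 0.008 m and z of gauge in the frame of holder between 0.009 and 0.016 m and angle between gauge's own z axis and vertical below 0.1 rad and distance between tip_a and tip_b between 0.03 and 0.035 m), for 0.2 s.
At the end, for the whole second after the job is handed in: The gauge hangs upright in its holder (within 8 mm of the centre, collar on the rim within 4 mm, tilt under 0.1 rad), plunger tips 30 to 35 mm apart; every reel present stands on a spindle, its underside's centre within 9 mm of the spindle's foot, tilt under 0.1 rad, all at rest (all of step 5 and linear speed of each of gauge, reel0, reel1, reel2, reel3 below 0.03 m/s and (distance between reel0 and spindle0 below 0.009 m or distance between reel0 and spindle1 below 0.009 m or distance between reel0 and spindle2 below 0.009 m or distance between reel0 and spindle3 below 0.009 m) and angle between each of reel0, reel1, reel2, reel3's own z axis and vertical below 0.1 rad and (distance between reel1 and spindle0 below 0.009 m or distance between reel1 and spindle1 below 0.009 m or distance between reel1 and spindle2 below 0.009 m or distance between reel1 and spindle3 below 0.009 m) and (distance between reel2 and spindle0 below 0.009 m or distance between reel2 and spindle1 below 0.009 m or distance between reel2 and spindle2 below 0.009 m or distance between reel2 and spindle3 below 0.009 m) and (distance between reel3 and spindle0 below 0.009 m or distance between reel3 and spindle1 below 0.009 m or distance between reel3 and spindle2 below 0.009 m or distance between reel3 and spindle3 below 0.009 m)); the robot touches nothing.
It fails at once if the gauge is tipped over (angle between gauge's own z axis and vertical above 0.8 rad).
It fails at once if the screwdriver is moved more than 30 mm (distance of screwdriver from where it was at the start of the episode above 0.03 m).
It fails at once if the tape roll is moved more than 30 mm (distance of tape_roll from where it was at the start of the episode above 0.03 m).
It fails at once if the jar is moved more than 30 mm (distance of jar from where it was at the start of the episode above 0.03 m).
Of reel1, reel2, reel3 only 2 to 3 are there at a start; the rules pass over those that are not, and their reading is None.
At some moment in a run one of reel1, reel2, reel3 may be knocked a few centimetres aside while the robot is not near it.
It also fails if it takes over 200 s, if anything falls off the work surface, if the arm or the gripper's body presses on something with over 40 N, if the wrist force passes 120 N, or if a joint passes its speed limit or range.

### The arm

A 6-joint arm with a two-finger parallel gripper is mounted at the origin on the work surface. World frame = base frame: x ahead of the robot, y to its left, z up, the work surface at z = 0. Lengths are in m, angles in rad, forces in N, time in s.
With the tool pointing down it reaches from about 0.3 to 0.775 m from the base axis. Payload 14.6 kg.
Tool frame: the origin (TCP) lies at the very end of the fingers, on their centre line; the grasp point (between the pads) lies 19 mm behind it; y points along the fingers, x is the direction in which the jaws open and shut, and the axes are right-handed (so a half turn about y gives the same grasp; the last joint's range is limited). The gripper opens to 94 mm and grips with 3 to 60 N. Pads are 16 mm wide; open, the fingers measure 119 mm over their backs; the gripper's body (75 mm by 177 mm) begins 78 mm behind the grasp point.
Start: joints at [-1.328, 0.3, 1.521, -0, 1.321, -0.067], TCP at [0.168, -0.524, 0.205] pointing down, gripper open.
Joint ranges: [-3.03, 3.03], [-0.79, 2.21], [0.23, 2.52], [-1.04, 4.18], [0, 3.07], [-2.55, 2.55]. Speed limits (rad/s): [2.22, 2.22, 2.57, 3.14, 3.14, 3.14].

### API

Orientations are given as [roll, pitch, yaw] about the fixed x, y, z axes, in that order (R = Rz(yaw) Ry(pitch) Rx(roll)).
In Python, from station import * gives the robot as it stands.
- The arm moves only by the tool send_rows, never from a script. Its argument "series" is text: rows parted by semicolons, each of 7 numbers parted by spaces: the turn, a rotation vector about the tool's x, y, z in units of 5 degrees (1.0 is 5 degrees), then the shift along the tool's x, y, z in cm, then the opening, from -1 (shut) to 1 (fully open). A call has exactly 10 rows; each row is the pose to reach, as a shift and turn from the pose commanded when the call began, along the tool's axes at that moment; what a row does not reach only later rows make up. A row lasts 1/12 s, in which the tool goes at most 41.7 mm and 7.16 degrees, less where a joint would pass 70% of its speed; a pose out of reach is approached as far as the arm can. A call with a gripper value outside its range is refused whole. The fingers move at their own pace and stop on an object; "newtons" is the grip in N (left out, the last holds). Time passes only in rows, so rows that repeat a pose let the fingers close, or fill a call up. It gives the time, the measured TCP pose, the force and the opening at its end, in the units of the state.
- get_obs(): the state, without advancing time (a new reading comes with each control period).
- camera(name): name is "scene" or "top" or "wrist"; returns the picture (420x560x3 uint8, red, green, blue); there is no depth.
- camera_info(name): a dict with "K" (3x3 intrinsics, pixels), "R" (3x3) and "t" (3): a world point X has camera coordinates R X + t; the wrist camera has in their place "mount" (4x4, takes a point from camera to tool coordinates, whose origin is the TCP and whose axes are the tool frame's). Camera axes: x right, y down, z forward; pixel columns grow to the right and rows downward; lengths in m; the calibration is good to about 2 mm. A picture is of the moment at which its call begins: read the wrist's pose just before it. camera_info takes no time and is no camera call.
- hand_in(): hands the job in, once; it reports no verdict.
The state is a dict: "time_s": time; "qpos": joint angles; "joint_vel": joint speeds; "tau": joint torques, N m; "ee_pos": TCP position; "eef_rot": TCP orientation; "force": force on the tool from outside, world axes, zero at the start; "moment": the same for the moment, N m; "grip_width": finger opening in m.
Only numpy, scipy, OpenCV 4.12 (cv2) and the standard library are available. Lean on these libraries where they do the work, as an engineer would, in place of code of your own. Each camera call takes 0.05 s, during which the arm holds its last target. There are 200 camera calls.

## Working session

There is one attempt and no reset: what is moved stays moved. The work goes in short steps, Python scripts to look and compute and a tool call to move; the robot and the scene stay as the last step left them, time stands still between calls to the robot, and variables do not carry over. Pictures are saved under pics/ and viewed, on a budget of 14 in all, crops included, one or two more only if the job needs it, and the job is handed in when it is done.

Besides the shell and the picture viewer there is one more tool, called after "Request:" as a command line: name --argument value ..., lists and objects as JSON in quotes. send_rows: Moves the arm, as the interface text tells. Its arguments: {"type":"object","properties":{"series":{"type":"string"},"newtons":{"type":"number"}},"required":["series"]}

```bash
ls; mkdir -p pics; python3 - <<'E'
from station import *
import cv2,numpy as np
np.set_printoptions(precision=4,suppress=True)
print(get_obs())
for n in("scene","top","wrist"):
    i=camera_info(n);print(n,i)
    if n!="wrist":cv2.imwrite(f"pics/{n}0.png",camera(n)[:,:,::-1])
E
```

```text
pics
{'time_s': 0.0, 'qpos': array([-1.3276,  0.3005,  1.5216,  0.    ,  1.3207, -0.0666]), 'joint_vel': array([-0.0003, -0.0006, -0.0005, -0.0001,  0.0006, -0.0009]), 'tau': array([  0.001 , -53.1804, -35.2736,   0.0709,   0.0244,  -0.0001]), 'ee_pos': array([ 0.1676, -0.5236,  0.2049]), 'eef_rot': array([-1.5707,  0.0012, -1.261 ]), 'force': array([ 0.16  , -0.2197,  0.2441]), 'moment': array([-0.0146,  0.0118,  0.0151]), 'grip_width': 0.09405408549923892}
scene {'K': array([[385.6243,   0.    , 286.9304],
       [  0.    , 385.6243, 211.9512],
       [  0.    ,   0.    ,   1.    ]]), 'R': array([[ 0.1971,  0.9803,  0.0129],
       [ 0.8203, -0.1577, -0.5498],
       [-0.5369,  0.1189, -0.8352]]), 't': array([-0.1295, -0.3996,  1.3183])}
top {'K': array([[433.0946,   0.    , 278.993 ],
       [  0.    , 433.0946, 212.0447],
       [  0.    ,   0.    ,   1.    ]]), 'R': array([[ 0.0231, -0.9997,  0.0022],
       [-0.9921, -0.0232, -0.1236],
       [ 0.1236,  0.0007, -0.9923]]), 't': array([-0.0058,  0.5696,  1.195 ])}
wrist {'K': array([[335.0737,   0.    , 277.7319],
       [  0.    , 335.0737, 209.0468],
       [  0.    ,   0.    ,   1.    ]]), 'mount': array([[ 1.    ,  0.0005,  0.0004, -0.0009],
       [-0.0002, -0.2615,  0.9652, -0.1787],
       [ 0.0006, -0.9652, -0.2615,  0.0756],
       [ 0.    ,  0.    ,  0.    ,  1.    ]])}
```

View pics/top0.png

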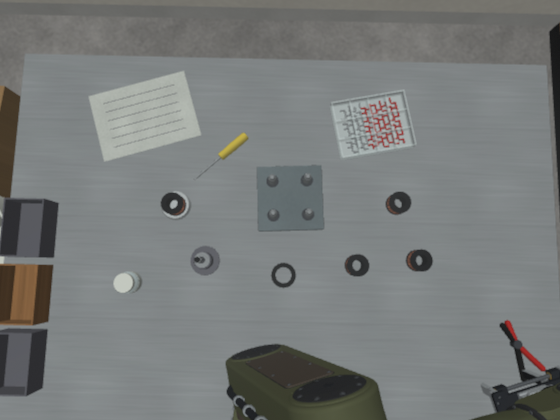

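View pics/scene0.png

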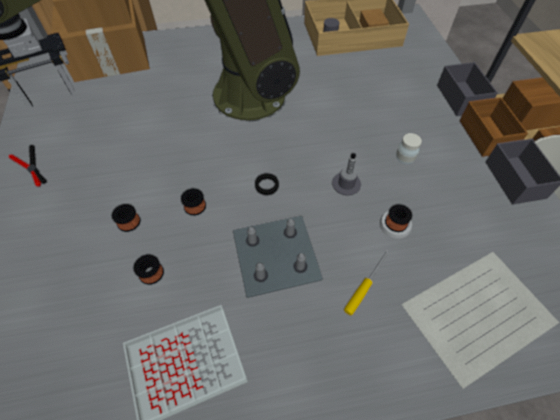

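```bash
cat > h.py <<'E'
from station import *
import cv2,numpy as np
from scipy.spatial.transform import Rotation as Ro
np.set_printoptions(precision=4,suppress=True)
def cam(name):
    i=camera_info(name);K=i["K"]
    if name=="wrist":
        o=get_obs();T=Ro.from_euler('xyz',o["eef_rot"]).as_matrix();M=i["mount"]
        Rc=T@M[:3,:3];c=T@M[:3,3]+o["ee_pos"]      # camera->world
    else: Rc=i["R"].T;c=-Rc@i["t"]
    return K,Rc,c
def ray(c,u,v,z):
    K,Rc,p=c;d=Rc@np.linalg.solve(K,[u,v,1.]);return p+d*(z-p[2])/d[2]
def proj(c,X):
    K,Rc,p=c;q=K@(Rc.T@(np.array(X,float)-p));return q[:2]/q[2]
def move(p,yaw=None):
    "numbers of the move from here to TCP p with tool straight down at yaw"
    o=get_obs();R=Ro.from_euler('xyz',o["eef_rot"])
    y=o["eef_rot"][2] if yaw is None else yaw
    t=R.inv()*Ro.from_euler('xyz',[-np.pi/2,0,y])
    print("turn",t.as_rotvec()/np.radians(5),"shift cm",R.inv().apply(np.array(p)-o["ee_pos"])*100)
def shot(n):
    c=cam("wrist");im=camera("wrist")[:,:,::-1].copy();cv2.imwrite(f"pics/{n}.png",im);return c,im
E
python3 - <<'E'
from h import *
c=cam("top");s=cam("scene")
P=dict(gauge=(202,260,.115),handle=(205,260,.046),nest=(175,205,.015),reel0=(172,203,.054),stand=(290,198,.012),r1=(357,265,.044),r2=(419,260,.044),r3=(398,203,.044),tape=(283,275,.018),jar=(126,282,.075))
S=dict(reel0=(400,212,.054),r1=(192,196,.044),r2=(124,213,.044),r3=(148,263,.044),gauge=(353,155,.115),tape=(266,184,.018))
for k,(u,v,z) in P.items():
    X=ray(c,u,v,z);print(k,X,np.hypot(*X[:2]),ray(s,*S[k]) if k in S else '')
for k in ((257,167),(322,166),(324,231),(259,232)): print(ray(c,*k,.012))
E
```

```text
gauge [0.4285 0.206  0.115 ] 0.47543831437935963 [0.4234 0.224  0.115 ]
handle [0.4293 0.2098 0.046 ] 0.4778325232129635 
nest [0.5856 0.3087 0.015 ] 0.6620082717891512 
reel0 [0.5858 0.3079 0.054 ] 0.6617985696189518 [0.5835 0.3123 0.054 ]
stand [ 0.6144 -0.0236  0.012 ] 0.6148622116836934 
r1 [ 0.4253 -0.2127  0.044 ] 0.47556773279551817 [ 0.424  -0.2121  0.044 ]
r2 [ 0.4432 -0.3854  0.044 ] 0.5872780487610685 [ 0.4455 -0.3874  0.044 ]
r3 [ 0.6022 -0.3286  0.044 ] 0.6860393198753789 [ 0.6021 -0.3274  0.044 ]
tape [ 0.3926 -0.008   0.018 ] 0.39263453114686403 [ 0.4015 -0.009   0.018 ]
jar [0.3653 0.4148 0.075 ] 0.5527498287328527 
[0.7041 0.075  0.012 ]
[ 0.7116 -0.1155  0.012 ]
[ 0.5206 -0.1234  0.012 ]
[0.5133 0.0637 0.012 ]
```

```bash
python3 - <<'E'
from h import *
move([.32,-.15,.28],-.43)
E
```

```text
turn [-0.0053 -9.5224 -0.0104] shift cm [-30.9435  -7.4718  25.9036]
```

Request:
send_rows --series "0 -1 0 -3 -0.7 2.6 1;0 -2 0 -6 -1.5 5.2 1;0 -3 0 -9 -2.2 7.8 1;0 -4 0 -12 -3 10.4 1;0 -5 0 -15 -4 13 1;0 -6 0 -18 -5 15.5 1;0 -7 0 -21 -6 18 1;0 -8 0 -24 -7 21 1;0 -9 0 -27.5 -7.5 23.5 1;0 -9.5 0 -31 -7.5 26 1"

```text
time_s: 0.93
ee_pos: [0.3196, -0.1522, 0.2813]
eef_rot: [-1.571, -0.002, -0.427]
force: [1.1, 0.0, 0.4]
grip_width: 0.0941
```

```bash
python3 - <<'E'
from h import *
print(get_obs()["ee_pos"])
move([.43,.21,.28],.47)
E
```

```text
[ 0.3196 -0.1522  0.2813]
turn [  0.0098 -10.2842   0.0159] shift cm [-4.9683  0.1168 37.5412]
```

Request:
send_rows --series "0 -1 0 -0.5 0 3.7 1;0 -2 0 -1 0 7.5 1;0 -3 0 -1.5 0 11.2 1;0 -4 0 -2 0 15 1;0 -5.2 0 -2.5 0 19 1;0 -6.3 0 -3 0 23 1;0 -7.4 0 -3.5 0 27 1;0 -8.5 0 -4 0 31 1;0 -9.5 0 -4.5 0 35 1;0 -10.3 0 -5 0.1 37.5 1"

```text
time_s: 1.77
ee_pos: [0.4312, 0.2107, 0.2789]
eef_rot: [-1.57, 0.0, 0.473]
force: [0.1, -1.1, 0.4]
grip_width: 0.0944
```

```bash
python3 - <<'E'
from h import *
print(get_obs()["ee_pos"],get_obs()["eef_rot"])
c,im=shot("w1")
E
```

```text
[0.4312 0.2107 0.2789] [-1.5704  0.0004  0.4731]
```

View pics/w1.png

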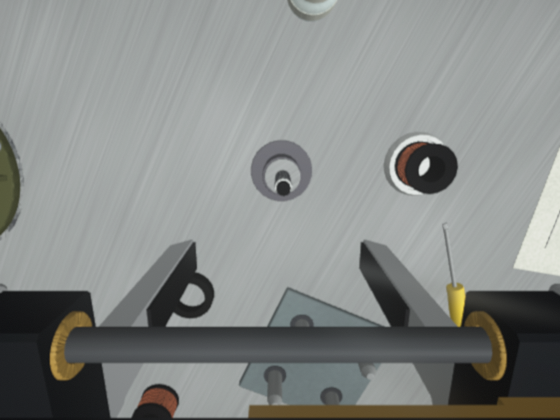

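```bash
cat > w.py <<'E'
from h import *
def blobs(im,thr,area,box=None):
    g=im.max(2);m=(g<thr).astype(np.uint8)
    if box: k=np.zeros_like(m);k[box[1]:box[3],box[0]:box[2]]=1;m*=k
    out=[]
    for q in cv2.findContours(m,cv2.RETR_EXTERNAL,cv2.CHAIN_APPROX_NONE)[0]:
        if cv2.contourArea(q)>area: out.append((cv2.fitEllipse(cv2.convexHull(q)),cv2.contourArea(q)))
    return out
E
python3 - <<'E'
from w import *
c=cam("wrist");im=cv2.imread("pics/w1.png")
for b in blobs(im,60,60,(240,130,470,215)): print(b)
print("button",ray(c,284,188,.127),"foot",ray(c,281.5,170.5,.006))
print("nest foot",ray(c,418,165,.012),"reel0",ray(c,433,168,.054))
h=cv2.cvtColor(im,cv2.COLOR_BGR2HSV);print(h[170,256],h[150,281],im[170,256],im[115,281],im[188,284])
E
```

```text
(((282.9597473144531, 188.29164123535156), (11.773256301879883, 13.428345680236816), 177.10752868652344), 107.5)
(((430.6578369140625, 167.85267639160156), (47.70260238647461, 52.74562072753906), 59.84885025024414), 1912.5)
button [0.4322 0.2239 0.127 ] foot [0.431  0.2229 0.006 ]
nest foot [0.5878 0.3137 0.012 ] reel0 [0.5878 0.3159 0.054 ]
[115  13 117] [120  13 120] [117 112 111] [169 170 166] [45 45 44]
```

```bash
python3 - <<'E'
from h import *
move([.4315,.2235,.073],.47)
E
```

```text
turn [-0.0124  0.1002 -0.0136] shift cm [ 0.5338 20.5279  0.9292]
```

Request:
send_rows --series "0 0.1 0 0.5 3 0.9 1;0 0.1 0 0.5 6 0.9 1;0 0.1 0 0.5 9 0.9 1;0 0.1 0 0.5 12 0.9 1;0 0.1 0 0.5 14.5 0.9 1;0 0.1 0 0.5 17 0.9 1;0 0.1 0 0.5 19 0.9 1;0 0.1 0 0.5 20.5 0.9 1;0 0.1 0 0.5 20.5 0.9 1;0 0.1 0 0.5 20.5 0.9 1"

```text
time_s: 2.65
ee_pos: [0.4311, 0.2177, 0.0742]
eef_rot: [-1.571, 0.001, 0.458]
force: [-0.4, 0.1, 0.9]
grip_width: 0.094
```

Request:
send_rows --series "0 0 0 0 0 0 0.3;0 0 0 0 0 0 0;0 0 0 0 0 0 -0.3;0 0 0 0 0 0 -0.5;0 0 0 0 0 0 -0.7;0 0 0 0 0 0 -1;0 0 0 0 0 0 -1;0 0 0 0 0 0 -1;0 0 0 0 0 0 -1;0 0 0 0 0 0 -1" --newtons 25

```text
time_s: 3.48
ee_pos: [0.4313, 0.2179, 0.0744]
eef_rot: [-1.571, 0.0, 0.458]
force: [0.6, 0.3, -0.2]
grip_width: 0.0308
```

```bash
python3 - <<'E'
from h import *
o=get_obs();print(o["ee_pos"],o["eef_rot"],o["grip_width"],o["force"])
E
```

```text
[0.4313 0.2179 0.0744] [-1.5708  0.      0.4582] 0.03075798072203794 [ 0.5606  0.2822 -0.1634]
```

Request:
send_rows --series "0 0 0 0.2 0 0.5 -0.2;0 0 0 0.25 0 0.5 -0.2;0 0 0 0.25 0 0.5 -0.2;0 0 0 0.25 0 0.5 -0.2;0 0 0 0.25 0 0.5 -1;0 0 0 0.25 0 0.5 -1;0 0 0 0.25 0 0.5 -1;0 0 0 0.25 0 0.5 -1;0 0 0 0.25 0 0.5 -1;0 0 0 0.25 0 0.5 -1" --newtons 25

```text
time_s: 4.32
ee_pos: [0.4313, 0.2234, 0.0743]
eef_rot: [-1.571, 0.0, 0.458]
force: [-0.7, -0.3, -1.8]
grip_width: 0.0174
```

```bash
python3 - <<'E'
from h import *
o=get_obs();print(o["ee_pos"],o["eef_rot"],o["grip_width"],o["force"])
E
```

```text
[0.4313 0.2234 0.0743] [-1.5708  0.0003  0.4581] 0.01741639003026436 [-0.6609 -0.3282 -1.8362]
```

Request:
send_rows --series "0 0 0 0 -0.5 0 -1;0 0 0 0 -1.5 0 -1;0 0 0 0 -3 0 -1;0 0 0 0 -4.5 0 -1;0 0 0 0 -6 0 -1;0 0 0 0 -8 0 -1;0 0 0 0 -10 0 -1;0 0 0 0 -12 0 -1;0 0 0 0 -12.5 0 -1;0 0 0 0 -12.5 0 -1"

```text
time_s: 5.15
ee_pos: [0.4318, 0.2237, 0.201]
eef_rot: [-1.571, -0.003, 0.458]
force: [0.2, -0.7, -3.7]
grip_width: 0.0176
```

```bash
python3 - <<'E'
from h import *
o=get_obs();print(o["ee_pos"],o["grip_width"],o["force"])
move([.587,.314,.2],.458)
c,im=shot("w2")
for n in("scene","top"): cv2.imwrite(f"pics/{n}2.png",camera(n)[:,:,::-1])
E
```

```text
[0.4318 0.2237 0.201 ] 0.017645721015435822 [ 0.19   -0.6902 -3.7204]
turn [0.0014 0.002  0.0354] shift cm [17.913   0.1573  1.2354]
```

View pics/w2.png

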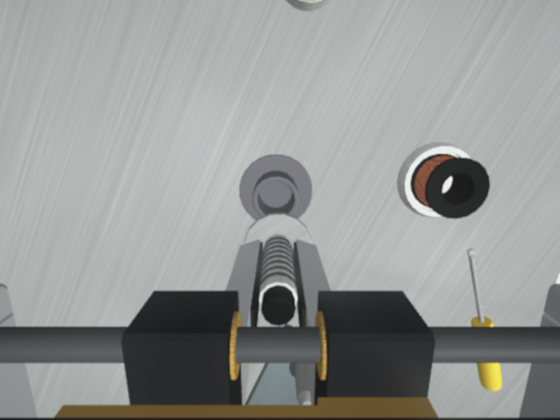

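```bash
python3 - <<'E'
from w import *
c=cam("wrist");im=cv2.imread("pics/w2.png")
for b in blobs(im,60,300,(380,130,520,240)): print(b)
g=im.max(2);k=np.zeros(g.shape,np.uint8);k[130:240,395:520]=((g[130:240,395:520]<50))
q=max(cv2.findContours(k,0,1)[0],key=cv2.contourArea);e=cv2.minEnclosingCircle(q);print(e,cv2.boundingRect(q))
print("reel0",ray(c,e[0][0],e[0][1],.054),"foot",ray(c,276,188,.006),"button",ray(c,279,305,.2537))
print("pred gauge button px if centred",proj(c,[*get_obs()["ee_pos"][:2],.2537]))
# diameter check
print(ray(c,e[0][0]-e[1],e[0][1],.054)-ray(c,e[0][0]+e[1],e[0][1],.054))
E
```

```text
(((456.6625671386719, 187.1854248046875), (57.248741149902344, 64.81988525390625), 61.49312973022461), 2833.0)
((456.75, 187.625), 32.453189849853516) (426, 158, 63, 59)
reel0 [0.5827 0.3108 0.054 ] foot [0.4281 0.2231 0.006 ] button [0.4306 0.2255 0.2537]
pred gauge button px if centred [277.2114 309.5002]
[-0.0569 -0.0281  0.    ]
```

Request:
send_rows --series "0 0 0 1 0 0.1 -1;0 0 0 3.5 0 0.3 -1;0 0 0 6.5 0 0.5 -1;0 0 0 9.5 0 0.7 -1;0 0 0 12.5 0 0.9 -1;0 0 0 15.5 0 1.1 -1;0 0 0 17 0 1.1 -1;0 0 0 17.6 0.1 1.2 -1;0 0 0 17.6 0.1 1.2 -1;0 0 0 17.6 0.1 1.2 -1"

```text
time_s: 6.13
ee_pos: [0.5831, 0.3117, 0.1973]
eef_rot: [-1.571, 0.002, 0.458]
force: [0.0, -0.7, -2.2]
grip_width: 0.0175
```

```bash
python3 - <<'E'
from h import *
o=get_obs();print(o["ee_pos"],o["eef_rot"],o["grip_width"],o["force"])
c,im=shot("w3")
for n in("scene","top"): cv2.imwrite(f"pics/{n}3.png",camera(n)[:,:,::-1])
a=cv2.imread("pics/scene3.png")[110:260,320:480];b=cv2.imread("pics/top3.png")[140:290,110:270]
a=cv2.resize(a,None,fx=2.5,fy=2.5,interpolation=2);b=cv2.resize(b,None,fx=2.5,fy=2.5,interpolation=2)
cv2.imwrite("pics/c3.png",np.hstack([a[:375,:400],b[:375,:400]]))
E
```

```text
[0.5831 0.3117 0.1973] [-1.5708  0.002   0.4582] 0.017538139320197276 [ 0.0124 -0.7157 -2.2177]
```

View pics/w3.png

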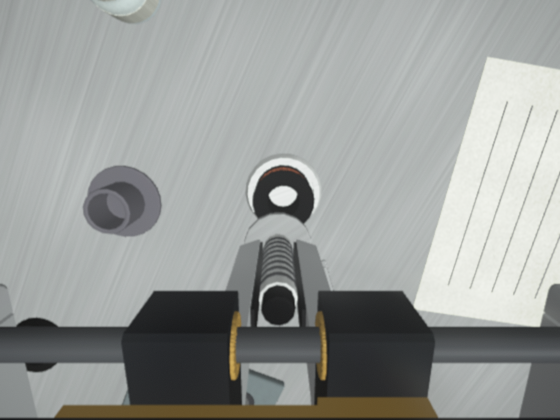

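```bash
python3 - <<'E'
from w import *
c=cam("wrist");im=cv2.imread("pics/w3.png")
g=im.max(2).astype(int)
for v in (190,197,204): 
    r=np.where(g[v,235:340]<55)[0]+235;print(v,r.min(),r.max())
w=(g[180:212,262:306]>170).astype(np.uint8);q=max(cv2.findContours(w,0,1)[0],key=cv2.contourArea);print(np.array(cv2.boundingRect(q))+[262,180,0,0])
col=np.where(g[165:225,284]<55)[0]+165;print(col)
o=get_obs();p=o["ee_pos"];print("axis at .054",proj(c,[p[0],p[1],.054]),"btn",proj(c,[p[0],p[1],.2497]))
for u,v in((284,195),(284,197),(284,199)):
    X=ray(c,u,v,.054);print(X,Ro.from_euler('z',-.458).apply(X-p))
for a in (203,204,205,206):print(ray(c,122,a-1,.006))
E
```

```text
190 256 310
197 254 312
204 254 312
[269 186  28  20]
[172 173 174 175 176 177 178 179 180 181 182 183 184 208 209 210 211]
axis at .054 [277.927  198.5729] btn [277.4817 303.7597]
[0.587  0.3176 0.054 ] [ 0.006   0.0036 -0.1448]
[0.588  0.3158 0.054 ] [ 0.006   0.0016 -0.1448]
[0.5889 0.314  0.054 ] [ 0.006  -0.0004 -0.1448]
[0.4303 0.219  0.006 ]
[0.4307 0.2179 0.006 ]
[0.4311 0.2168 0.006 ]
[0.4315 0.2157 0.006 ]
```

View pics/c3.png

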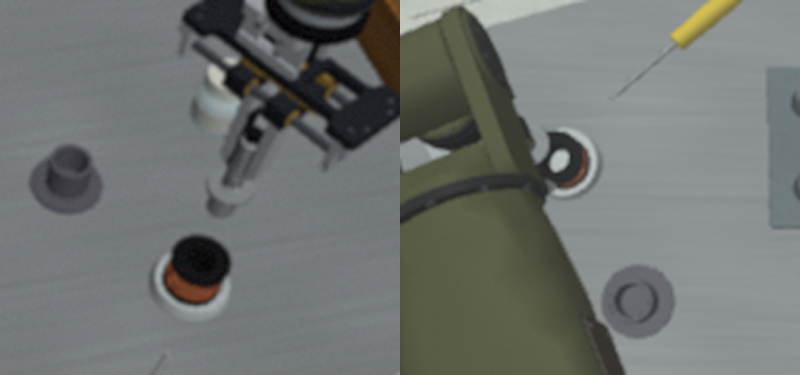

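```bash
python3 - <<'E'
from w import *
c=cam("wrist");p=get_obs()["ee_pos"]
f=lambda u,v,z:Ro.from_euler('z',-.458).apply(ray(c,u,v,z)-p)*1000
a=f(283,185.5,.054);b=f(283,206.2,.010);d=f(283,171.5,.054)
print("mouth far edge",a,"-16:",a[1]-16,"bottom near",b,"+16:",b[1]+16,"flange edge",d,"-31:",d[1]-31)
print(f(268.7,195,.01),f(297,195,.01),f(253.6,200,.054),f(312.5,200,.054))
E
```

```text
mouth far edge [   4.9659   13.1761 -144.7638] -16: -2.823856263999886 bottom near [   5.7212  -19.2467 -188.7638] +16: -3.246717877730397 flange edge [   4.9      26.9834 -144.7638] -31: -4.016631621004258
[ -10.3996   -6.2687 -188.7638] [  21.3789   -6.2359 -188.7638] [ -24.1445   -1.48   -144.7638] [  34.3071   -1.4182 -144.7638]
```

Request:
send_rows --series "0 0 0 0.3 0 -0.2 -1;0 0 0 0.52 1 -0.32 -1;0 0 0 0.52 3 -0.32 -1;0 0 0 0.52 5 -0.32 -1;0 0 0 0.52 6.5 -0.32 -1;0 0 0 0.52 7.5 -0.32 -1;0 0 0 0.52 8 -0.32 -1;0 0 0 0.52 8.5 -0.32 -1;0 0 0 0.52 9 -0.32 -1;0 0 0 0.52 9 -0.32 -1"

```text
time_s: 7.12
ee_pos: [0.5899, 0.3115, 0.108]
eef_rot: [-1.571, 0.0, 0.458]
force: [-0.0, 0.4, -3.4]
grip_width: 0.0174
```

```bash
python3 - <<'E'
from h import *
o=get_obs();print(o["ee_pos"],o["eef_rot"],o["grip_width"],o["force"])
c,im=shot("w4");print(proj(c,[*o["ee_pos"][:2],.054]))
cv2.imwrite("pics/w4c.png",cv2.resize(im[120:260,200:360],None,fx=3,fy=3,interpolation=2))
E
```

```text
[0.5899 0.3115 0.108 ] [-1.5707  0.0002  0.4582] 0.0173950742650393 [-0.0402  0.4194 -3.4319]
[277.8318 227.1552]
```

View pics/w4c.png

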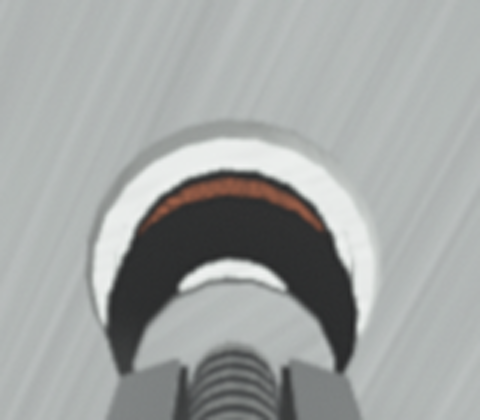

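Request:
send_rows --series "0 0 0 0 0.5 0 -1;0 0 0 0 1 0 -1;0 0 0 0 1.4 0 -1;0 0 0 0 1.7 0 -1;0 0 0 0 2 0 -1;0 0 0 0 2.2 0 -1;0 0 0 0 2.3 0 -1;0 0 0 0 2.4 0 -1;0 0 0 0 2.4 0 -1;0 0 0 0 2.4 0 -1"

```text
time_s: 8.0
ee_pos: [0.59, 0.3115, 0.0845]
eef_rot: [-1.571, -0.0, 0.458]
force: [0.5, -0.4, -2.0]
grip_width: 0.0176
```

```bash
python3 - <<'E'
from h import *
o=get_obs();print(o["ee_pos"],o["eef_rot"],o["grip_width"],o["force"])
E
```

```text
[0.59   0.3115 0.0845] [-1.5708 -0.0001  0.4581] 0.017610346030364113 [ 0.4748 -0.4097 -1.9525]
```

Request:
send_rows --series "0 0 0 0 0.1 0 -1;0 0 0 0 0.2 0 -1;0 0 0 0 0.2 0 -1;0 0 0 0 0.2 0 -0.4;0 0 0 0 0.2 0 -0.2;0 0 0 0 0.2 0 -0.1;0 0 0 0 0.2 0 0;0 0 0 0 0.2 0 0;0 0 0 0 0.2 0 0;0 0 0 0 0.2 0 0"

```text
time_s: 8.83
ee_pos: [0.59, 0.3115, 0.0824]
eef_rot: [-1.571, -0.0, 0.458]
force: [0.5, -0.1, -0.0]
grip_width: 0.0469
```

Request:
send_rows --series "0 0 0 0 -1 0 0;0 0 0 0 -2.5 0 0;0 0 0 0 -4.5 0 0;0 0 0 0 -6.5 0 0;0 0 0 0 -8 0 0;0 0 0 0 -9 0 -1;0 0 0 0 -9 0 -1;0 0 0 0 -9 0 -1;0 0 0 0 -9 0 -1;0 0 0 0 -9 0 -1"

```text
time_s: 9.67
ee_pos: [0.5896, 0.3113, 0.1711]
eef_rot: [-1.571, 0.002, 0.458]
force: [0.9, 0.2, 0.1]
grip_width: 0.0173
```

```bash
python3 - <<'E'
from w import *
o=get_obs();print(o["ee_pos"],o["eef_rot"],o["grip_width"],o["force"])
c,im=shot("w5");p=o["ee_pos"];print("expected button px",proj(c,[*p[:2],.135]),"collar",proj(c,[*p[:2],.059]))
print(blobs(im,60,40,(240,150,320,310)))
E
```

```text
[0.5896 0.3113 0.1711] [-1.5707  0.002   0.4581] 0.017278207728768202 [0.8773 0.1542 0.1299]
expected button px [277.8836 235.3743] collar [278.1579 206.9373]
[(((300.3033752441406, 303.1164855957031), (6.462052345275879, 31.6758975982666), 172.13888549804688), 99.5), (((255.97064208984375, 297.5659484863281), (6.294257640838623, 43.40813446044922), 7.043359279632568), 144.0), (((278.2498779296875, 235.94508361816406), (19.33200454711914, 19.836875915527344), 157.6632080078125), 262.5), (((277.8346252441406, 204.2560577392578), (64.38091278076172, 64.92015838623047), 114.7883071899414), 1123.0)]
```

View pics/w5.png

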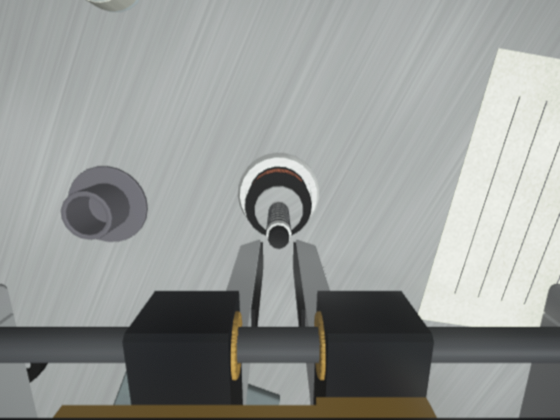

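Request:
send_rows --series "0 0 0 0 0.5 0 -1;0 0 0 0 1 0 -1;0 0 0 0 1.5 0 -1;0 0 0 0 2 0 -1;0 0 0 0 2.5 0 -1;0 0 0 0 3 0 -1;0 0 0 0 3.3 0 -1;0 0 0 0 3.4 0 -1;0 0 0 0 3.4 0 -1;0 0 0 0 3.4 0 -1"

```text
time_s: 10.55
ee_pos: [0.59, 0.3115, 0.1386]
eef_rot: [-1.571, -0.0, 0.458]
force: [-0.8, -0.2, -0.4]
grip_width: 0.0005
```

```bash
python3 - <<'E'
from h import *
o=get_obs();print(o["ee_pos"],o["grip_width"],o["force"])
E
```

```text
[0.59   0.3115 0.1386] 0.0004754989569703802 [-0.7646 -0.2434 -0.3546]
```

Request:
send_rows --series "0 0 0 0 0.2 0 -1;0 0 0 0 0.4 0 -1;0 0 0 0 0.5 0 -1;0 0 0 0 0.6 0 -1;0 0 0 0 0.7 0 -1;0 0 0 0 0.75 0 -1;0 0 0 0 0.8 0 -1;0 0 0 0 0.8 0 -1;0 0 0 0 0.8 0 -1;0 0 0 0 0.8 0 -1"

```text
time_s: 11.38
ee_pos: [0.5909, 0.312, 0.1331]
eef_rot: [-1.571, -0.004, 0.458]
force: [-2.0, -0.6, 16.0]
grip_width: 0.0005
```

```bash
python3 - <<'E'
from h import *
o=get_obs();print(o["ee_pos"],o["eef_rot"],o["force"],o["moment"])
c,im=shot("w6")
s=camera("scene")[:,:,::-1];cv2.imwrite("pics/s6.png",s)
a=cv2.resize(im[130:300,190:370],None,fx=2.2,fy=2.2,interpolation=2)
b=cv2.resize(s[110:260,330:490],None,fx=2.5,fy=2.5,interpolation=2)
print(a.shape,b.shape);cv2.imwrite("pics/c6.png",np.hstack([a[:374],b[:374]]))
E
```

```text
[0.5909 0.312  0.1331] [-1.5708 -0.0045  0.4582] [-1.9638 -0.6279 16.0038] [-0.1472  0.2551  0.0169]
(374, 396, 3) (375, 400, 3)
```

View pics/c6.png

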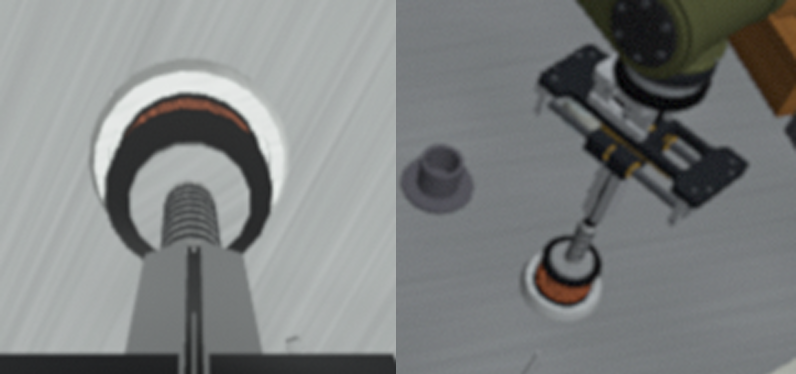

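Request:
send_rows --series "0 0 0 0 0 0 -1;0 0 0 0 0 0 -1;0 0 0 0 -0.3 0 -1;0 0 0 0 -0.6 0 -1;0 0 0 0 -1.2 0 -1;0 0 0 0 -2.4 0 -0.5;0 0 0 0 -3.4 0 0;0 0 0 0 -4 0 0;0 0 0 0 -4 0 0;0 0 0 0 -4 0 0"

```text
time_s: 12.32
ee_pos: [0.5901, 0.3115, 0.1708]
eef_rot: [-1.571, -0.001, 0.458]
force: [0.2, 0.1, 0.3]
grip_width: 0.0307
```

```bash
python3 - <<'E'
from w import *
o=get_obs();print(o["ee_pos"],o["eef_rot"],o["grip_width"],o["force"])
c,im=shot("w7");p=o["ee_pos"]
for z in(.13,.135,.138):print("expected button px",proj(c,[*p[:2],z]))
print(blobs(im,60,40,(240,150,320,310)))
E
```

```text
[0.5901 0.3115 0.1708] [-1.5708 -0.0007  0.4581] 0.030683135551348443 [0.1698 0.0869 0.3465]
expected button px [277.7479 233.0953]
expected button px [277.7411 235.5256]
expected button px [277.7369 237.0341]
[(((315.3197937011719, 301.65167236328125), (9.317529678344727, 19.299257278442383), 171.24769592285156), 102.0), (((242.88250732421875, 290.73870849609375), (8.627897262573242, 39.4943733215332), 8.102692604064941), 167.5), (((277.2333984375, 235.1571502685547), (18.788745880126953, 19.447263717651367), 173.86105346679688), 233.5), (((276.9682312011719, 204.2935333251953), (64.4861831665039, 64.79634857177734), 132.99827575683594), 1099.5)]
```

Request:
send_rows --series "0 0 0 -0.05 1 0 0;0 0 0 -0.05 2.5 0 0;0 0 0 -0.05 4 0 0;0 0 0 -0.05 5.5 0 0;0 0 0 -0.05 7 0 0;0 0 0 -0.05 8 0 0;0 0 0 -0.05 8.6 0 0;0 0 0 -0.05 8.7 0 0;0 0 0 -0.05 8.7 0 -0.4;0 0 0 -0.05 8.7 0 -0.5"

```text
time_s: 13.2
ee_pos: [0.5898, 0.3114, 0.0841]
eef_rot: [-1.571, -0.001, 0.458]
force: [-0.6, -0.0, 0.9]
grip_width: 0.0373
```

Request:
send_rows --series "0 0 0 0 0 0 -0.55;0 0 0 0 0 0 -0.6;0 0 0 0 0 0 -0.7;0 0 0 0 0 0 -1;0 0 0 0 0 0 -1;0 0 0 0 0 0 -1;0 0 0 0 0 0 -1;0 0 0 0 0 0 -1;0 0 0 0 0 0 -1;0 0 0 0 0 0 -1" --newtons 25

```text
time_s: 14.03
ee_pos: [0.5897, 0.3114, 0.0839]
eef_rot: [-1.571, -0.001, 0.458]
force: [1.0, 0.1, 5.9]
grip_width: 0.0178
```

Request:
send_rows --series "0 0 0 0 -0.3 0 -1;0 0 0 0 -0.8 0 -1;0 0 0 0 -1.4 0 -1;0 0 0 0 -2 0 -1;0 0 0 0 -2.6 0 -1;0 0 0 0 -3.2 0 -1;0 0 0 0 -3.8 0 -1;0 0 0 0 -4.4 0 -1;0 0 0 0 -5 0 -1;0 0 0 0 -5 0 -1"

```text
time_s: 14.87
ee_pos: [0.59, 0.3115, 0.135]
eef_rot: [-1.571, -0.002, 0.458]
force: [-0.0, -0.4, -1.8]
grip_width: 0.0176
```

Request:
send_rows --series "0 0 0 0 -1 0 -1;0 0 0 0 -2.5 0 -1;0 0 0 0 -4 0 -1;0 0 0 0 -5.5 0 -1;0 0 0 0 -6.7 0 -1;0 0 0 0 -7 0 -1;0 0 0 0 -7 0 -1;0 0 0 0 -7 0 -1;0 0 0 0 -7 0 -1;0 0 0 0 -7 0 -1"

```text
time_s: 15.7
ee_pos: [0.5892, 0.3111, 0.2024]
eef_rot: [-1.571, 0.002, 0.458]
force: [-0.4, -0.6, -1.1]
grip_width: 0.0175
```

```bash
python3 - <<'E'
from h import *
o=get_obs();p=o["ee_pos"];print(p,o["eef_rot"],o["grip_width"],o["force"])
c,im=shot("w8")
s=camera("scene")[:,:,::-1];cv2.imwrite("pics/s8.png",s)
u,v=proj(cam("scene"),[p[0],p[1],p[2]-.05]).astype(int);print(u,v)
a=cv2.resize(im[130:320,180:370],(400,400),interpolation=2)
b=cv2.resize(s[max(v-30,0):v+30,u-30:u+30],(400,400),interpolation=2)
cv2.imwrite("pics/c8.png",np.hstack([a,b]))
E
```

```text
[0.5892 0.3111 0.2024] [-1.5707  0.0016  0.4582] 0.01753308161599773 [-0.3969 -0.6345 -1.1102]
411 191
```

View pics/c8.png

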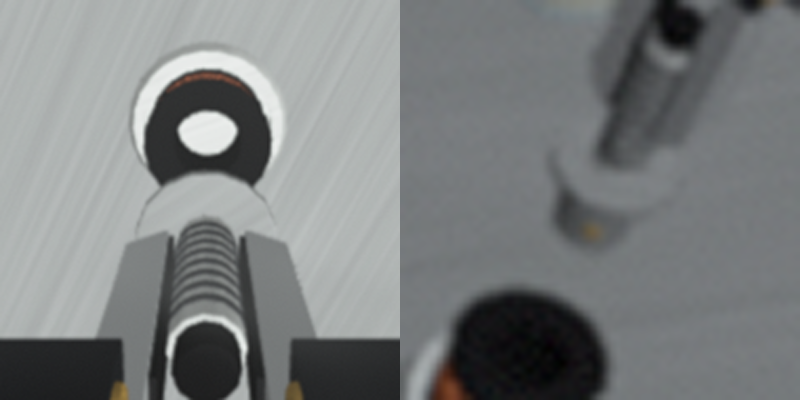

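```bash
python3 - <<'E'
from h import *
for f,P in(("scene3",[.5831,.3117,.1973]),("s8",[.5892,.3111,.2024])):
    s=cv2.imread(f"pics/{f}.png").astype(int);P=np.array(P);c=cam("scene")
    u,v=proj(c,P-[0,0,.0483]).round().astype(int)
    d=s[:,:,2]-s[:,:,0];print(u,v);print(d[v-6:v+7,u-8:u+9])
    print(proj(c,P-[0,0,.0483]+[.0,.016,0]),proj(c,P-[0,0,.0483]+[.016,0,0]))
o=get_obs();print(o["qpos"]);print(cam("scene")[2])
E
```

```text
410 190
[[-4 -6 -5 -8 -5 -6 -3 -5 -4 -5 -5 -3 -5 -5 -5 -6 -6]
 [-5 -4 -6 -4 -6 -6 -6 -5 -4 -5 -4 -4 -4 -5 -6 -5 -7]
 [-6 -4 -6 -6 -7 -6 -7 -5 -6 -5 -5 -5 -5 -5 -6 -6 -5]
 [-6 -5 -6 -7 -7 -6 -5 -6 -7 -7 -4 -7 -7 -7 -5 -7 -5]
 [-5 -5 -5 -4 -5 -7 -6 -7 -6 -5 -7 -7 -8 -7 -7 -6 -6]
 [-6 -5 -3 -4 -4 -5 -6 -6 -7 -6 -7 -6 -6 -6 -6 -7 -7]
 [-6 -5 -2 -2 -5 -4 -5 -4 -7 -5 -6 -7 -7 -6 -6 -7 -5]
 [-4 -3 -2 -3 -4 -4 -5 -7 -4 -5 -5 -5 -6 -5 -5 -6 -6]
 [-5 -3 -4 -4 -3 -5 -4 -4 -4 -4 -3 -5 -4 -5 -6 -6 -6]
 [-6 -6 -5 -3 -3 -4 -4 -4 -4 -4 -4 -4 -6 -6 -6 -6 -7]
 [-6 -5 -5 -5 -3 -3 -4 -3 -4 -5 -3 -4 -7 -6 -5 -6 -5]
 [-6 -5 -2 -4 -7 -4 -4 -4 -6 -5 -4 -6 -6 -7 -6 -6 -6]
 [-6 -5 -5 -4 -4 -4 -6 -4 -7 -5 -6 -6 -5 -6 -7 -5 -5]]
[416.314  188.9407] [412.4926 195.3112]
411 191
[[-5 -5 -5 -8 -7 -6 -4 -4 -4 -2 -5 -5 -4 -5 -5 -5 -7]
 [-5 -5 -6 -5 -6 -6 -4 -5 -5 -5 -2 -5 -4 -6 -4 -6 -6]
 [-7 -5 -5 -6 -6 -5 -6 -4 -6 -6 -7 -5 -4 -5 -7 -6 -5]
 [-6 -5 -5 -6 -6 -6 -6 -6 -6 -7 -6 -6 -5 -7 -8 -6 -6]
 [-6 -4 -4 -5 -8 -6 -6 -5 -6 -6 -7 -6 -7 -7 -6 -6 -7]
 [-5 -4 -4 -2 -5 -5 -7 -7 -6 -7 -5 -6 -6 -6 -7 -7 -6]
 [-5 -4 -2 -1 -6 -5 -5 -6 -3 -6 -7 -6 -5 -6 -7 -6 -6]
 [-5 -4 -5 -3 -3 -4 -6 -4 -5 -5 -6 -7 -5 -4 -7 -6 -6]
 [-6 -4 -2 -4 -2 -5 -2 -5 -6 -5 -3 -4 -6 -6 -5 -6 -6]
 [-5 -5 -3 -3 -4  6 11  7 -1 -4 -5 -6 -6 -4 -7 -6 -4]
 [-6 -5 -2 -3  0 14 34 27  8 -3 -5 -7 -6 -5 -7 -6 -7]
 [-5 -5 -3 -4 -4  9 24 22  6 -4 -4 -5 -7 -5 -6 -6 -6]
 [-4 -5 -5 -5 -6 -3  2  1 -2 -6 -6 -4 -6 -6 -6 -6 -5]]
[417.6803 189.7187] [413.8426 196.152 ]
[ 0.4309  0.5697  1.1458  0.      1.4271 -0.0273]
[ 1.0612 -0.0929  0.883 ]
```

```bash
python3 - <<'E'
from h import *
move([.431,.223,.2],.458)
E
```

```text
turn [-0.0004  0.0017 -0.0112] shift cm [-18.1039   0.2941  -0.9053]
```

Request:
send_rows --series "0 0 0 -1 0 0 -1;0 0 0 -3.5 0.1 -0.2 -1;0 0 0 -6.5 0.1 -0.3 -1;0 0 0 -9.5 0.2 -0.5 -1;0 0 0 -12.5 0.2 -0.6 -1;0 0 0 -15.5 0.2 -0.8 -1;0 0 0 -17.3 0.2 -0.9 -1;0 0 0 -18.1 0.2 -0.9 -1;0 0 0 -18.1 0.2 -0.9 -1;0 0 0 -18.1 0.2 -0.9 -1"

```text
time_s: 16.63
ee_pos: [0.4318, 0.2235, 0.2017]
eef_rot: [-1.571, -0.001, 0.458]
force: [-0.6, -0.4, -2.5]
grip_width: 0.0177
```

```bash
python3 - <<'E'
from h import *
o=get_obs();p=o["ee_pos"];print(p,o["eef_rot"],o["grip_width"],o["force"])
c,im=shot("w9")
for z in(.006,.046):print(proj(c,[p[0],p[1],z]))
cv2.imwrite("pics/w9c.png",cv2.resize(im[110:310,180:380],(600,600),interpolation=2))
E
```

```text
[0.4318 0.2235 0.2017] [-1.5708 -0.001   0.4581] 0.01774011616764331 [-0.625  -0.4483 -2.4808]
[277.8267 188.2893]
[277.8102 196.1116]
```

View pics/w9c.png

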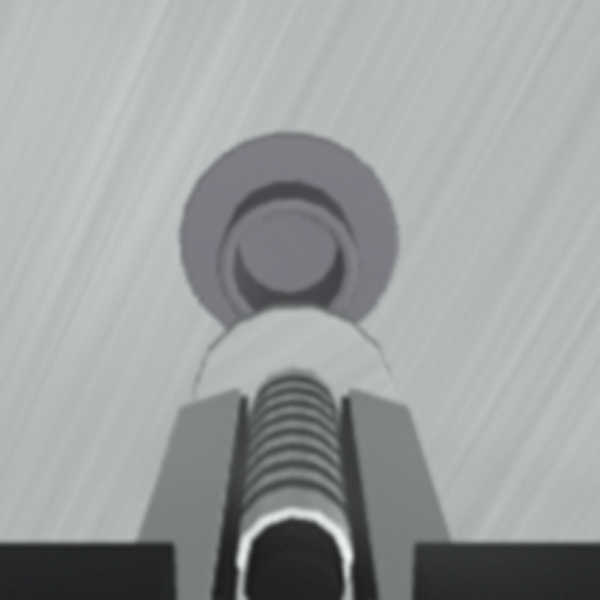

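Request:
send_rows --series "0 0 0 -0.18 0 -0.22 -1;0 0 0 -0.18 2 -0.22 -1;0 0 0 -0.18 4 -0.22 -1;0 0 0 -0.18 6 -0.22 -1;0 0 0 -0.18 7.5 -0.22 -1;0 0 0 -0.18 8.3 -0.22 -1;0 0 0 -0.18 8.8 -0.22 -1;0 0 0 -0.18 9.2 -0.22 -1;0 0 0 -0.18 9.5 -0.22 -1;0 0 0 -0.18 9.5 -0.22 -1"

```text
time_s: 17.52
ee_pos: [0.4307, 0.2204, 0.1064]
eef_rot: [-1.571, -0.0, 0.458]
force: [-0.7, 0.2, -2.0]
grip_width: 0.0177
```

Request:
send_rows --series "0 0 0 0 0.4 0 -1;0 0 0 0 0.8 0 -1;0 0 0 0 1.2 0 -1;0 0 0 0 1.6 0 -1;0 0 0 0 2 0 -1;0 0 0 0 2.3 0 -1;0 0 0 0 2.6 0 -1;0 0 0 0 2.8 0 -1;0 0 0 0 2.8 0 -1;0 0 0 0 2.8 0 -1"

```text
time_s: 18.35
ee_pos: [0.4306, 0.2204, 0.0784]
eef_rot: [-1.571, -0.0, 0.458]
force: [0.6, 0.8, -1.3]
grip_width: 0.0175
```

Clear so far; last few mm.

Request:
send_rows --series "0 0 0 0 0.1 0 -1;0 0 0 0 0.2 0 -1;0 0 0 0 0.3 0 -1;0 0 0 0 0.3 0 -1;0 0 0 0 0.3 0 -1;0 0 0 0 0.3 0 -1;0 0 0 0 0.3 0 -1;0 0 0 0 0.3 0 -1;0 0 0 0 0.3 0 -1;0 0 0 0 0.3 0 -1"

```text
time_s: 19.18
ee_pos: [0.4306, 0.2204, 0.0758]
eef_rot: [-1.571, -0.0, 0.458]
force: [-2.5, -1.9, 6.6]
grip_width: 0.0177
```

Request:
send_rows --series "0 0 0 0 -0.05 0 -0.6;0 0 0 0 -0.05 0 -0.4;0 0 0 0 -0.05 0 -0.2;0 0 0 0 -0.05 0 -0.1;0 0 0 0 -0.05 0 0;0 0 0 0 -0.05 0 0;0 0 0 0 -1 0 0;0 0 0 0 -3 0 0;0 0 0 0 -6 0 0.3;0 0 0 0 -8 0 0.5"

```text
time_s: 20.02
ee_pos: [0.4308, 0.2205, 0.1582]
eef_rot: [-1.571, -0.002, 0.458]
force: [-0.2, -0.5, -0.1]
grip_width: 0.057
```

Request:
send_rows --series "0 0 0 0 -3 0 0.5;0 0 0 0 -6 0 0.5;0 0 0 0 -8 0 0.5;0 0 0 0 -8 0 0.5;0 0 0 0 -8 0 0.5;0 0 0 0 -8 0 0.5;0 0 0 0 -8 0 0.5;0 0 0 0 -8 0 0.5;0 0 0 0 -8 0 0.5;0 0 0 0 -8 0 0.5"

```text
time_s: 20.85
ee_pos: [0.4304, 0.2203, 0.235]
eef_rot: [-1.571, 0.001, 0.458]
force: [-0.6, 0.4, -1.2]
grip_width: 0.0704
```

```bash
python3 - <<'E'
from w import *
o=get_obs();p=o["ee_pos"];print(p,o["eef_rot"],o["grip_width"],o["force"])
c,im=shot("w10")
print(blobs(im,60,40,(240,150,320,240)),proj(c,[.4306,.2204,.127]))
s=cv2.imread("pics/s8.png")
cv2.imwrite("pics/w10c.png",cv2.resize(im[120:240,120:480],(720,240),interpolation=2))
# reel0 now
X=blobs(im,60,600,(380,120,520,240));print(X,[ray(c,*x[0][0],.054) for x in X])
E
```

```text
[0.4304 0.2203 0.235 ] [-1.5707  0.0008  0.4582] 0.07044446777953617 [-0.6191  0.3874 -1.1555]
[(((278.0536193847656, 208.93246459960938), (14.258225440979004, 14.753561973571777), 12.735394477844238), 147.0)] [278.2194 208.1515]
[(((444.67828369140625, 180.19947814941406), (52.568756103515625, 58.884674072265625), 61.912200927734375), 2363.5)] [array([0.5871, 0.3112, 0.054 ])]
```

View pics/w10c.png

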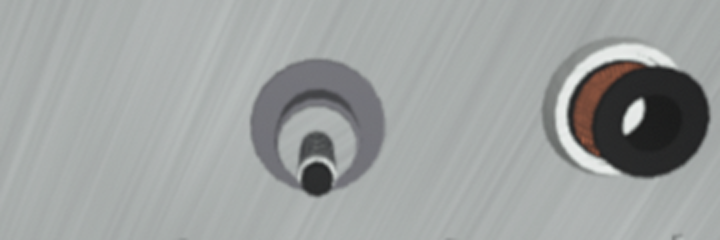

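```bash
python3 - <<'E'
from h import *
move([.5888,.3113,.235],.458)
# refine spindles: top cam initial image, tips at z .072
c=cam("top");s=cam("scene")
th=np.radians(-2.3)
C=np.array([.6125,-.0250])
for sx,sy in((-50,50),(-50,-50),(50,50),(50,-50)):
    P=C+np.array([[np.cos(th),-np.sin(th)],[np.sin(th),np.cos(th)]])@(np.array([sx,sy])/1000.);print(P,proj(c,[*P,.072]),proj(s,[*P,.072]))
E
```

```text
turn [-0.0004  0.0019 -0.0075] shift cm [18.2274 -0.0032  1.1535]
[0.5645 0.027 ] [271.9046 212.0635] [290.6066 219.8595]
[ 0.5605 -0.073 ] [308.1374 214.3521] [250.5008 225.0073]
[0.6645 0.023 ] [274.249  176.4904] [297.5479 255.5604]
[ 0.6605 -0.077 ] [310.1117 178.7389] [255.0904 261.4081]
```

Request:
send_rows --series "0 0 0 2 0 0 1;0 0 0 5 0 0.3 1;0 0 0 8 0 0.6 1;0 0 0 11 0 0.8 1;0 0 0 14 0 1 1;0 0 0 17 0 1.15 1;0 0 0 18.2 0 1.15 1;0 0 0 18.2 0 1.15 1;0 0 0 18.2 0 1.15 1;0 0 0 18.2 0 1.15 1"

```text
time_s: 21.73
ee_pos: [0.5881, 0.3109, 0.2354]
eef_rot: [-1.571, 0.0, 0.458]
force: [-0.8, 0.2, 0.5]
grip_width: 0.0936
```

```bash
python3 - <<'E'
from w import *
o=get_obs();p=o["ee_pos"];print(p,o["grip_width"])
c,im=shot("w11");X=blobs(im,60,600,(200,120,360,260));print(X,[ray(c,*x[0][0],.054) for x in X])
c=cam("top");s=cam("scene")
th=np.radians(2.8)
C=np.array([.6125,-.0250])
for sx,sy in((-50,50),(-50,-50),(50,50),(50,-50)):
    P=C+np.array([[np.cos(th),-np.sin(th)],[np.sin(th),np.cos(th)]])@(np.array([sx,sy])/1000.);print(P,proj(c,[*P,.072]),proj(s,[*P,.072]))
for k in ((273,215),(308,214),(272,181),(307,180)): print(ray(c,*k,.072))
for k in ((251,231),(290,223),(260,266),(300,256)): print(ray(s,*k,.068))
move([.589,.3113,.024],.458)
E
```

```text
[0.5881 0.3109 0.2354] 0.09363559176351591
[(((279.0598449707031, 190.12127685546875), (53.988746643066406, 54.35200119018555), 12.744379043579102), 2218.0)] [array([0.5887, 0.3122, 0.054 ])]
[0.5601 0.0225] [273.4861 213.6968] [288.4895 218.6678]
[ 0.565  -0.0774] [309.7687 212.7795] [248.9763 226.8273]
[0.66   0.0274] [272.6182 178.0303] [298.9853 253.5645]
[ 0.6649 -0.0725] [308.5297 177.1382] [257.2942 262.7759]
[0.5565 0.0237 0.072 ]
[ 0.5615 -0.0726  0.072 ]
[0.6516 0.0289 0.072 ]
[ 0.6567 -0.0684  0.072 ]
[ 0.5753 -0.0742  0.068 ]
[0.5708 0.0242 0.068 ]
[ 0.6722 -0.0675  0.068 ]
[0.6647 0.029  0.068 ]
turn [0.0002 0.0018 0.0015] shift cm [ 0.1026 21.1753 -0.0043]
```

Request:
send_rows --series "0 0 0 0.1 4 0.05 1;0 0 0 0.1 8 0.05 1;0 0 0 0.1 12 0.05 1;0 0 0 0.1 15 0.05 1;0 0 0 0.1 17.5 0.05 1;0 0 0 0.1 19.5 0.05 1;0 0 0 0.1 20.7 0.05 1;0 0 0 0.1 21.2 0.05 1;0 0 0 0.1 21.2 0.05 1;0 0 0 0.1 21.2 0.05 1"

```text
time_s: 22.62
ee_pos: [0.5898, 0.3123, 0.0249]
eef_rot: [-1.571, -0.002, 0.458]
force: [0.0, 0.1, 0.4]
grip_width: 0.094
```

Request:
send_rows --series "0 0 0 0 0 0 0.6;0 0 0 0 0 0 0.4;0 0 0 0 0 0 0.3;0 0 0 0 0 0 0.2;0 0 0 0 0 0 0.1;0 0 0 0 0 0 0.1;0 0 0 0 0 0 0.1;0 0 0 0 0 0 0.1;0 0 0 0 0 0 0.1;0 0 0 0 0 0 0.1" --newtons 30

```text
time_s: 23.45
ee_pos: [0.5894, 0.3121, 0.0236]
eef_rot: [-1.571, -0.0, 0.458]
force: [-1.0, -0.9, 3.1]
grip_width: 0.0616
```

Request:
send_rows --series "0 0 0 0 -0.5 0 0.1;0 0 0 0 -2 0 0.1;0 0 0 0 -4 0 0.1;0 0 0 0 -6 0 0.1;0 0 0 0 -8 0 0.1;0 0 0 0 -10 0 0.1;0 0 0 0 -12 0 0.1;0 0 0 0 -13 0 0.1;0 0 0 0 -13 0 0.1;0 0 0 0 -13 0 0.1"

```text
time_s: 24.28
ee_pos: [0.5891, 0.312, 0.1526]
eef_rot: [-1.571, 0.001, 0.458]
force: [0.3, -0.6, -4.5]
grip_width: 0.0616
```

```bash
python3 - <<'E'
from h import *
o=get_obs();print(o["ee_pos"],o["grip_width"],o["qpos"])
move([.6,.16,.155],.25)
move([.662,.028,.155],.05)
E
```

```text
[0.5891 0.312  0.1526] 0.061621143926668905 [ 0.4321  0.6046  1.2081  0.      1.3295 -0.0261]
turn [ 0.0003  2.3852 -0.007 ] shift cm [ -5.7479  -0.2331 -14.1126]
turn [ 0.001   4.6771 -0.007 ] shift cm [ -6.0255  -0.2335 -28.6935]
```

```bash
python3 - <<'E'
from h import *
move([.61,-.12,.20],0)
E
```

```text
turn [ 0.0012  5.25   -0.007 ] shift cm [-17.2379  -4.727  -39.6672]
```

Request:
send_rows --series "0 0.5 0 -1.7 -0.5 -4 0.1;0 1 0 -3.4 -1 -8 0.1;0 1.5 0 -5 -1.5 -11.5 0.1;0 2 0 -6.8 -2 -15.5 0.1;0 2.5 0 -8.5 -2.5 -19.5 0.1;0 3 0 -10 -3 -23 0.1;0 3.7 0 -12 -3.5 -27 0.1;0 4.3 0 -13.5 -4 -31 0.1;0 4.8 0 -15.5 -4.5 -35 0.1;0 5.25 0 -17 -4.7 -39 0.1"

```text
time_s: 25.12
ee_pos: [0.6076, -0.1033, 0.1985]
eef_rot: [-1.57, 0.002, -0.002]
force: [1.0, -0.1, -2.9]
grip_width: 0.0621
```

```bash
python3 - <<'E'
from w import *
import time
camera("top");camera("top");camera("top")
o=get_obs();print(o["ee_pos"],o["eef_rot"],o["grip_width"],o["joint_vel"])
c,im=shot("w12")
for z in ((.5601,.0225),(.565,-.0774),(.66,.0274),(.6649,-.0725)): print(proj(c,[*z,.072]),proj(c,[*z,.012]))
E
```

```text
[ 0.6078 -0.1041  0.1977] [-1.5703  0.0026 -0.0043] 0.06180954484551501 [ 0.0657 -0.0119  0.018   0.011   0.0003  0.0107]
[221.3818  56.7943] [231.2562  67.3853]
[231.9019 174.9197] [239.404  166.0071]
[340.8443  49.849 ] [330.2487  61.6887]
[341.2656 169.2501] [331.3602 161.1984]
```

View pics/w12.png

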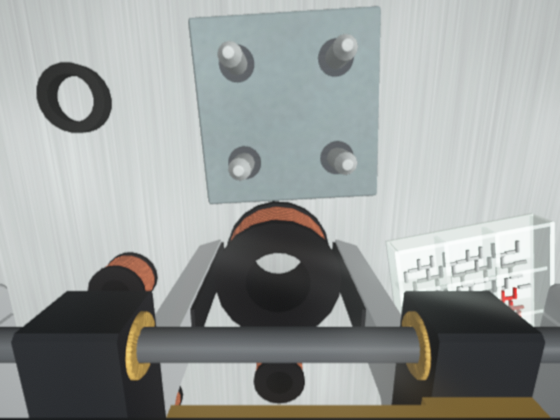

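```bash
python3 - <<'E'
from w import *
c=cam("wrist");print(get_obs()["ee_pos"])
T=[ray(c,*k,.072)[:2] for k in((230,50),(240,171),(347,44),(347,163))];print(np.array(T))
Q=np.array([ray(c,*k,.012)[:2] for k in((190,18),(380,6),(376,194),(209,203))]);print(Q,Q.mean(0))
print(np.mean(T,0),np.degrees(np.arctan2(*(T[3]-T[1])[::-1])),np.degrees(np.arctan2(*(T[2]-T[0])[::-1])), np.degrees(np.arctan2(*(Q[1]-Q[0])[::-1])),np.degrees(np.arctan2(*(Q[2]-Q[3])[::-1])))
C=(np.mean(T,0)+Q.mean(0))/2;th=np.radians(2.8)
S=[C+np.array([[np.cos(th),-np.sin(th)],[np.sin(th),np.cos(th)]])@(np.array(a)/1000.) for a in((-50,50),(-50,-50),(50,50),(50,-50))];print(np.array(S))
move([*S[2],.155],0.05)
E
```

```text
[ 0.6078 -0.1023  0.1978]
[[ 0.5673  0.0295]
 [ 0.5725 -0.072 ]
 [ 0.6647  0.0339]
 [ 0.6698 -0.0648]]
[[ 0.5212  0.0693]
 [ 0.7059  0.0792]
 [ 0.716  -0.1069]
 [ 0.5296 -0.1172]] [ 0.6181 -0.0189]
[ 0.6186 -0.0184] 4.244512440715777 2.569649973536066 3.090689098385603 3.149868799287397
[[ 0.566   0.0289]
 [ 0.5709 -0.071 ]
 [ 0.6659  0.0337]
 [ 0.6707 -0.0661]]
turn [-0.0097 -0.595  -0.0306] shift cm [ 5.7889  4.2749 13.6128]
```

```bash
python3 - <<'E'
from h import *
move([.6655,.0317,.155],0.05)
E
```

```text
turn [-0.0097 -0.595  -0.0306] shift cm [ 5.7542  4.2748 13.4082]
```

Request:
send_rows --series "0 -0.2 0 1 0.5 2 0.1;0 -0.4 0 2.5 1.5 5 0.1;0 -0.6 0 4 2.5 8 0.1;0 -0.6 0 5 3.5 11 0.1;0 -0.6 0 5.7 4 13 0.1;0 -0.6 0 5.75 4.2 13.4 0.1;0 -0.6 0 5.75 4.2 13.4 0.1;0 -0.6 0 5.75 4.2 13.4 0.1;0 -0.6 0 5.75 4.2 13.4 0.1;0 -0.6 0 5.75 4.2 13.4 0.1"

```text
time_s: 26.15
ee_pos: [0.6658, 0.0318, 0.1581]
eef_rot: [-1.571, -0.0, 0.051]
force: [0.2, -0.2, -4.6]
grip_width: 0.0617
```

```bash
python3 - <<'E'
from h import *
o=get_obs();print(o["ee_pos"],o["eef_rot"],o["grip_width"])
move([.6655,.0317,.09],0.05)
E
```

```text
[0.6658 0.0318 0.1581] [-1.5709 -0.0004  0.0514] 0.061698937831607764
turn [0.0011 0.0164 0.0044] shift cm [-0.034   6.8093 -0.0063]
```

Request:
send_rows --series "0 0 0 0 2 0 0.1;0 0 0 0 4 0 0.1;0 0 0 0 5.5 0 0.1;0 0 0 0 6.3 0 0.1;0 0 0 0 7 0 0.1;0 0 0 0 7.5 0 0.1;0 0 0 0 8 0 0.1;0 0 0 0 8.5 0 0.1;0 0 0 0 8.5 0 0.1;0 0 0 0 8.5 0 0.1"

```text
time_s: 26.98
ee_pos: [0.666, 0.0327, 0.0728]
eef_rot: [-1.571, -0.0, 0.052]
force: [0.7, 0.9, -3.2]
grip_width: 0.0621
```

Request:
send_rows --series "0 0 0 0 0.8 0 0.1;0 0 0 0 1.6 0 0.1;0 0 0 0 2.4 0 0.1;0 0 0 0 3.2 0 0.1;0 0 0 0 3.8 0 0.1;0 0 0 0 4.2 0 0.1;0 0 0 0 4.4 0 0.1;0 0 0 0 4.5 0 0.1;0 0 0 0 4.5 0 0.1;0 0 0 0 4.5 0 0.1"

```text
time_s: 27.82
ee_pos: [0.6661, 0.0327, 0.0281]
eef_rot: [-1.571, -0.001, 0.052]
force: [0.0, -0.8, -3.7]
grip_width: 0.0618
```

Request:
send_rows --series "0 0 0 0 0.1 0 0.1;0 0 0 0 0.2 0 0.1;0 0 0 0 0.2 0 0.4;0 0 0 0 0.2 0 0.55;0 0 0 0 0.2 0 0.55;0 0 0 0 0.2 0 0.55;0 0 0 0 0.2 0 0.55;0 0 0 0 -2 0 0.55;0 0 0 0 -5 0 0.55;0 0 0 0 -9 0 0.55"

```text
time_s: 28.65
ee_pos: [0.6647, 0.0326, 0.1164]
eef_rot: [-1.571, 0.005, 0.052]
force: [-0.9, -0.4, 0.7]
grip_width: 0.0724
```

```bash
python3 - <<'E'
from h import *
o=get_obs();print(o["ee_pos"],o["eef_rot"],o["grip_width"])
move([.6,-.325,.24],-.5)
E
```

```text
[0.6647 0.0326 0.1164] [-1.5706  0.0045  0.0524] 0.07244874727760013
turn [ 0.0118  6.3296 -0.0512] shift cm [ -8.3856 -12.3275 -35.3723]
```

Request:
send_rows --series "0 0.5 0 0 -3 -1 1;0 1.2 0 -1 -5.5 -4 1;0 2 0 -2 -7.5 -8 1;0 2.8 0 -3 -9 -12 1;0 3.6 0 -4 -10 -16 1;0 4.4 0 -5 -11 -20 1;0 5.1 0 -6 -12 -24 1;0 5.7 0 -7 -12.3 -28 1;0 6.1 0 -8 -12.3 -32 1;0 6.3 0 -8.4 -12.3 -35.4 1"

```text
time_s: 29.48
ee_pos: [0.5997, -0.3271, 0.2418]
eef_rot: [-1.571, -0.001, -0.5]
force: [0.6, 0.1, 0.5]
grip_width: 0.0937
```

```bash
python3 - <<'E'
from w import *
for i in range(5):camera("scene")
o=get_obs();print(o["ee_pos"],o["eef_rot"],o["grip_width"])
c,im=shot("w13");X=blobs(im,60,600,(0,0,560,285));print([(x,ray(c,*x[0][0],.044)) for x in X])
for k in((.6021,-.328),(.4445,-.3865),(.425,-.2124)):print(proj(c,[*k,.044]))
E
```

```text
[ 0.6006 -0.3247  0.2406] [-1.5706  0.0002 -0.4974] 0.09380109440179701
[((((1568.8533935546875, -4025.773193359375), (333.19134521484375, 8952.158203125), 0.0), 847.5), array([1.4343, 0.504 , 0.044 ])), ((((286.3926086425781, 188.93661499023438), (51.77980041503906, 52.149559020996094), 118.7109375), 2041.5), array([ 0.6078, -0.3304,  0.044 ])), ((((98.45282745361328, 135.50706481933594), (52.60236740112305, 60.28950119018555), 128.2019805908203), 2421.5), array([ 0.4548, -0.1796,  0.044 ]))]
[281.0038 189.475 ]
[191.5753 289.4292]
[ 94.4227 174.4777]
```

```bash
python3 - <<'E'
from w import *
move([.608,-.330,.014],-.5)
E
```

```text
turn [-0.0021  0.0419 -0.    ] shift cm [ 0.9068 22.6778 -0.185 ]
```

Request:
send_rows --series "0 0 0 0.9 4 -0.2 1;0 0 0 0.9 8 -0.2 1;0 0 0 0.9 12 -0.2 1;0 0 0 0.9 15.5 -0.2 1;0 0 0 0.9 18.5 -0.2 1;0 0 0 0.9 20.5 -0.2 1;0 0 0 0.9 22 -0.2 1;0 0 0 0.9 22.7 -0.2 1;0 0 0 0.9 22.7 -0.2 1;0 0 0 0.9 22.7 -0.2 0.8"

```text
time_s: 30.62
ee_pos: [0.6082, -0.331, 0.015]
eef_rot: [-1.571, -0.002, -0.497]
force: [-0.5, 0.3, -0.4]
grip_width: 0.0901
```

Request:
send_rows --series "0 0 0 0 0 0 0.5;0 0 0 0 0 0 0.4;0 0 0 0 0 0 0.3;0 0 0 0 0 0 0.1;0 0 0 0 0 0 0.1;0 0 0 0 0 0 0.1;0 0 0 0 0 0 0.1;0 0 0 0 0 0 0.1;0 0 0 0 -0.5 0 0.1;0 0 0 0 -2 0 0.1"

```text
time_s: 31.45
ee_pos: [0.6062, -0.3303, 0.0316]
eef_rot: [-1.57, 0.005, -0.497]
force: [0.4, 1.1, -2.8]
grip_width: 0.0629
```

```bash
python3 - <<'E'
from w import *
o=get_obs();print(o["ee_pos"],o["eef_rot"],o["grip_width"],o["force"])
move([.6706,-.0681,.16],-.1)
E
```

```text
[ 0.6062 -0.3303  0.0316] [-1.5705  0.0048 -0.4975] 0.0629430284936548 [ 0.3628  1.0699 -2.8027]
turn [-0.0145 -4.5549 -0.0541] shift cm [ -6.917  -12.7972  26.1196]
```

Request:
send_rows --series "0 0 0 0 -4 0 0.1;0 -0.3 0 -0.5 -8 1.5 0.1;0 -0.9 0 -1.5 -11 5 0.1;0 -1.6 0 -2.5 -12.5 9 0.1;0 -2.3 0 -3.6 -12.5 13 0.1;0 -3 0 -4.7 -12.5 17 0.1;0 -3.7 0 -5.7 -12.5 21 0.1;0 -4.3 0 -6.5 -12.5 24 0.1;0 -4.55 0 -6.9 -12.5 26 0.1;0 -4.55 0 -6.9 -12.5 26 0.1"

```text
time_s: 32.28
ee_pos: [0.6716, -0.0651, 0.1596]
eef_rot: [-1.57, -0.0, -0.094]
force: [-0.4, 0.4, -2.3]
grip_width: 0.0629
```

Request:
send_rows --series "0 0 0 0 0 0 0.1;0 0 0 0 0 0 0.1;0 0 0 0 0 0 0.1;0 0 0 0 0 0 0.1;0 0 0 0 0 0 0.1;0 0 0 0 0 0 0.1;0 0 0 0 0 0 0.1;0 0 0 0 0 0 0.1;0 0 0 0 0 0 0.1;0 0 0 0 0 0 0.1"

```text
time_s: 33.12
ee_pos: [0.6709, -0.0697, 0.1587]
eef_rot: [-1.571, 0.0, -0.1]
force: [-0.5, -0.6, -2.3]
grip_width: 0.0628
```

```bash
python3 - <<'E'
from w import *
o=get_obs();print(o["ee_pos"],o["eef_rot"],o["grip_width"],o["force"])
move([.6706,-.0681,.074],-.1)
E
```

```text
[ 0.6709 -0.0697  0.1587] [-1.5708  0.0001 -0.1003] 0.06280666133593153 [-0.519  -0.6369 -2.262 ]
turn [-0.     -0.0039 -0.001 ] shift cm [-0.0489  8.4672  0.1539]
```

Request:
send_rows --series "0 0 0 0 2 0.15 0.1;0 0 0 0 4 0.15 0.1;0 0 0 0 5.5 0.15 0.1;0 0 0 0 6.3 0.15 0.1;0 0 0 0 7 0.15 0.1;0 0 0 0 7.5 0.15 0.1;0 0 0 0 8 0.15 0.1;0 0 0 0 8.5 0.15 0.1;0 0 0 0 8.5 0.15 0.1;0 0 0 0 8.5 0.15 0.1"

```text
time_s: 33.95
ee_pos: [0.6712, -0.0682, 0.0739]
eef_rot: [-1.571, -0.0, -0.1]
force: [-0.3, 0.8, -2.0]
grip_width: 0.0631
```

Free on the spindle; seat and release.

Request:
send_rows --series "0 0 0 0 0.8 0 0.1;0 0 0 0 1.6 0 0.1;0 0 0 0 2.4 0 0.1;0 0 0 0 3.2 0 0.1;0 0 0 0 3.8 0 0.1;0 0 0 0 4.2 0 0.1;0 0 0 0 4.5 0 0.1;0 0 0 0 4.7 0 0.1;0 0 0 0 4.7 0 0.1;0 0 0 0 4.7 0 0.1"

```text
time_s: 34.78
ee_pos: [0.6713, -0.0682, 0.027]
eef_rot: [-1.571, -0.001, -0.1]
force: [0.3, -0.0, -2.5]
grip_width: 0.0633
```

Request:
send_rows --series "0 0 0 0 0 0 0.3;0 0 0 0 0 0 0.5;0 0 0 0 0 0 0.55;0 0 0 0 0 0 0.55;0 0 0 0 0 0 0.55;0 0 0 0 0 0 0.55;0 0 0 0 -2 0 0.55;0 0 0 0 -5 0 0.55;0 0 0 0 -9 0 0.55;0 0 0 0 -13 0 0.7"

```text
time_s: 35.62
ee_pos: [0.6706, -0.0681, 0.1578]
eef_rot: [-1.571, 0.001, -0.1]
force: [0.1, -0.2, -0.0]
grip_width: 0.0765
```

```bash
python3 - <<'E'
from w import *
o=get_obs();print(o["ee_pos"],o["eef_rot"],o["grip_width"],o["force"])
move([.452,-.185,.24],-.35)
E
```

```text
[ 0.6706 -0.0681  0.1578] [-1.5707  0.0014 -0.1004] 0.07650129631472198 [ 0.0616 -0.1856 -0.0006]
turn [ 0.0007  2.8607 -0.0167] shift cm [-20.5905  -8.1947 -13.8196]
```

Request:
send_rows --series "0 0.3 0 -2 -3 -1 1;0 0.7 0 -5 -5 -3 1;0 1.2 0 -8 -6 -5 1;0 1.7 0 -11 -7 -7 1;0 2.2 0 -14 -8 -9 1;0 2.6 0 -17 -8 -11.5 1;0 2.85 0 -20 -8 -13.5 1;0 2.85 0 -20.6 -8 -13.8 1;0 2.85 0 -20.6 -8 -13.8 1;0 2.85 0 -20.6 -8 -13.8 1"

```text
time_s: 36.45
ee_pos: [0.4528, -0.1848, 0.2371]
eef_rot: [-1.571, -0.001, -0.349]
force: [-0.2, -0.4, -0.2]
grip_width: 0.0935
```

```bash
python3 - <<'E'
from w import *
for i in range(4):camera("scene")
o=get_obs();print(o["ee_pos"],o["eef_rot"],o["grip_width"])
c,im=shot("w14");X=blobs(im,60,600,(0,0,560,285))
for x in X:
    P=ray(c,*x[0][0],.044);print(x,P)
move([*X[0][0][0],0]) if 0 else None
E
```

```text
[ 0.4531 -0.1843  0.2364] [-1.5706  0.0006 -0.3476] 0.0939225793569798
(((277.0252380371094, 182.99911499023438), (52.47287368774414, 53.31962966918945), 172.8396453857422), 2119.0) [ 0.4536 -0.1778  0.044 ]
(((174.24220275878906, 51.22939682006836), (61.15019989013672, 70.612548828125), 146.60772705078125), 3307.5) [ 0.4016 -0.0143  0.044 ]
(((450.3240661621094, 2.279745101928711), (63.070003509521484, 77.45933532714844), 27.618253707885742), 1569.0) [ 0.6751 -0.0663  0.044 ]
```

```bash
python3 - <<'E'
from w import *
move([.4536,-.1780,.014],-.35)
E
```

```text
turn [-0.0013  0.0264 -0.0074] shift cm [-0.1431 22.2348  0.6106]
```

Request:
send_rows --series "0 0 0 -0.1 4 0.6 1;0 0 0 -0.1 8 0.6 1;0 0 0 -0.1 12 0.6 1;0 0 0 -0.1 15.5 0.6 1;0 0 0 -0.1 18.5 0.6 1;0 0 0 -0.1 20.5 0.6 1;0 0 0 -0.1 21.8 0.6 1;0 0 0 -0.1 22.2 0.6 1;0 0 0 -0.1 22.2 0.6 1;0 0 0 -0.1 22.2 0.6 0.8"

```text
time_s: 37.53
ee_pos: [0.4539, -0.1788, 0.0152]
eef_rot: [-1.571, -0.0, -0.349]
force: [0.3, -0.1, 0.3]
grip_width: 0.0901
```

Request:
send_rows --series "0 0 0 0 0 0 0.5;0 0 0 0 0 0 0.4;0 0 0 0 0 0 0.3;0 0 0 0 0 0 0.1;0 0 0 0 0 0 0.1;0 0 0 0 0 0 0.1;0 0 0 0 0 0 0.1;0 0 0 0 0 0 0.1;0 0 0 0 -0.5 0 0.1;0 0 0 0 -2 0 0.1"

```text
time_s: 38.37
ee_pos: [0.4521, -0.1783, 0.0333]
eef_rot: [-1.57, 0.004, -0.349]
force: [-0.7, -0.7, -3.5]
grip_width: 0.0628
```

```bash
python3 - <<'E'
from w import *
o=get_obs();print(o["ee_pos"],o["eef_rot"],o["grip_width"],o["force"])
move([.5656,.0265,.16],.05)
E
```

```text
[ 0.4521 -0.1783  0.0333] [-1.5704  0.0041 -0.3492] 0.0628065705573383 [-0.7112 -0.725  -3.477 ]
turn [-0.0141 -4.5742 -0.0449] shift cm [  3.6062 -12.6726  23.1317]
```

Request:
send_rows --series "0 0 0 0 -4 0 0.1;0 -0.3 0 0.3 -8 1.5 0.1;0 -0.9 0 0.8 -11 5 0.1;0 -1.6 0 1.4 -12.5 9 0.1;0 -2.3 0 2 -12.5 13 0.1;0 -3 0 2.6 -12.5 17 0.1;0 -3.7 0 3.2 -12.5 20 0.1;0 -4.3 0 3.5 -12.5 22.5 0.1;0 -4.55 0 3.5 -12.5 23.1 0.1;0 -4.55 0 3.5 -12.5 23.1 0.1"

```text
time_s: 39.2
ee_pos: [0.5652, 0.0277, 0.1591]
eef_rot: [-1.571, 0.001, 0.051]
force: [-0.7, -0.9, -4.3]
grip_width: 0.0625
```

Request:
send_rows --series "0 0 0 0 0 0 0.1;0 0 0 0 0 0 0.1;0 0 0 0 0 0 0.1;0 0 0 0 0 0 0.1;0 0 0 0 0 0 0.1;0 0 0 0 0 0 0.1;0 0 0 0 0 0 0.1;0 0 0 0 0 0 0.1;0 0 0 0 0 0 0.1;0 0 0 0 0 0 0.1"

```text
time_s: 40.03
ee_pos: [0.5653, 0.0262, 0.1597]
eef_rot: [-1.571, 0.0, 0.048]
force: [-0.1, -0.9, -3.4]
grip_width: 0.0629
```

```bash
python3 - <<'E'
from w import *
o=get_obs();print(o["ee_pos"],o["eef_rot"],o["grip_width"],o["force"])
move([.5656,.0265,.074],.05)
E
```

```text
[0.5653 0.0262 0.1597] [-1.5708  0.0001  0.048 ] 0.06286751283549638 [-0.0674 -0.9241 -3.435 ]
turn [-0.0005 -0.0228 -0.0007] shift cm [0.0305 8.5685 0.0258]
```

Request:
send_rows --series "0 0 0 0 2 0 0.1;0 0 0 0 4 0 0.1;0 0 0 0 5.5 0 0.1;0 0 0 0 6.3 0 0.1;0 0 0 0 7 0 0.1;0 0 0 0 7.5 0 0.1;0 0 0 0 8 0 0.1;0 0 0 0 8.5 0 0.1;0 0 0 0 8.5 0 0.1;0 0 0 0 8.5 0 0.1"

```text
time_s: 40.87
ee_pos: [0.5654, 0.0262, 0.0749]
eef_rot: [-1.571, -0.0, 0.048]
force: [-0.5, -0.1, -3.6]
grip_width: 0.0627
```

Request:
send_rows --series "0 0 0 0 0.8 0 0.1;0 0 0 0 1.6 0 0.1;0 0 0 0 2.4 0 0.1;0 0 0 0 3.2 0 0.1;0 0 0 0 3.8 0 0.1;0 0 0 0 4.2 0 0.1;0 0 0 0 4.6 0 0.1;0 0 0 0 4.8 0 0.1;0 0 0 0 4.8 0 0.1;0 0 0 0 4.8 0 0.1"

```text
time_s: 41.7
ee_pos: [0.5654, 0.0262, 0.0272]
eef_rot: [-1.571, -0.0, 0.048]
force: [-4.1, 0.0, 5.3]
grip_width: 0.0625
```

Request:
send_rows --series "0 0 0 0 0 0 0.3;0 0 0 0 0 0 0.5;0 0 0 0 0 0 0.55;0 0 0 0 0 0 0.55;0 0 0 0 0 0 0.55;0 0 0 0 0 0 0.55;0 0 0 0 -2 0 0.55;0 0 0 0 -5 0 0.55;0 0 0 0 -9 0 0.55;0 0 0 0 -13 0 0.7"

```text
time_s: 42.53
ee_pos: [0.5648, 0.0262, 0.1578]
eef_rot: [-1.571, 0.001, 0.048]
force: [0.2, 0.1, 0.0]
grip_width: 0.0769
```

```bash
python3 - <<'E'
from w import *
o=get_obs();print(o["ee_pos"],o["eef_rot"],o["grip_width"],o["force"])
move([.4445,-.3865,.24],-.7)
E
```

```text
[0.5648 0.0262 0.1578] [-1.5707  0.0015  0.0479] 0.07689327337425521 [0.1531 0.0961 0.0059]
turn [ 0.0051  8.5708 -0.0168] shift cm [-14.0031  -8.2047 -40.6465]
```

Request:
send_rows --series "0 0.8 0 -0.5 -3 -1.5 1;0 1.6 0 -2 -6 -5.5 1;0 2.5 0 -3.5 -8 -9.5 1;0 3.4 0 -5 -8 -13.5 1;0 4.3 0 -6.5 -8 -17.5 1;0 5.2 0 -8 -8 -21.5 1;0 6 0 -9.3 -8 -25 1;0 6.9 0 -10.7 -8 -29 1;0 7.8 0 -12 -8 -33 1;0 8.5 0 -13.3 -8 -37 1"

```text
time_s: 43.37
ee_pos: [0.4532, -0.3373, 0.2369]
eef_rot: [-1.571, -0.0, -0.698]
force: [-0.4, 1.4, -0.9]
grip_width: 0.094
```

```bash
python3 - <<'E'
from w import *
for i in range(6):camera("scene")
o=get_obs();print(o["ee_pos"],o["eef_rot"],o["grip_width"])
c,im=shot("w15");X=blobs(im,60,600,(0,0,560,285));print(proj(c,[.4445,-.3865,.044]))
for x in X:
    P=ray(c,*x[0][0],.044);print(x,P);move([P[0],P[1],.014],-.7)
E
```

```text
[ 0.4545 -0.3345  0.2367] [-1.5706  0.0001 -0.6923] 0.0939274944272675
[300.2988 227.2433]
(((301.74810791015625, 227.24354553222656), (48.72624588012695, 51.31085968017578), 90.94930267333984), 1897.5) [ 0.4458 -0.3876  0.044 ]
turn [-0.0014  0.0941  0.0012] shift cm [ 2.7129 22.2836 -4.6711]
(((36.94124221801758, -15.354727745056152), (61.32512283325195, 84.31289672851562), 132.45960998535156), 814.0) [ 0.4021 -0.0293  0.044 ]
turn [-0.0014  0.0941  0.0012] shift cm [-23.5069  22.2837  20.1294]
```

Request:
send_rows --series "0 0 0 1.4 2 -2.3 1;0 0 0 2.7 5 -4.7 1;0 0 0 2.7 9 -4.7 1;0 0 0 2.7 13 -4.7 1;0 0 0 2.7 16.5 -4.7 1;0 0 0 2.7 19.5 -4.7 1;0 0 0 2.7 21.5 -4.7 1;0 0 0 2.7 22.3 -4.7 1;0 0 0 2.7 22.3 -4.7 1;0 0 0 2.7 22.3 -4.7 0.8"

```text
time_s: 44.55
ee_pos: [0.4457, -0.3886, 0.0148]
eef_rot: [-1.571, -0.001, -0.693]
force: [0.6, 0.5, -0.6]
grip_width: 0.0905
```

Request:
send_rows --series "0 0 0 0 0 0 0.5;0 0 0 0 0 0 0.4;0 0 0 0 0 0 0.3;0 0 0 0 0 0 0.1;0 0 0 0 0 0 0.1;0 0 0 0 0 0 0.1;0 0 0 0 0 0 0.1;0 0 0 0 0 0 0.1;0 0 0 0 -0.5 0 0.1;0 0 0 0 -2 0 0.1"

```text
time_s: 45.38
ee_pos: [0.4438, -0.3878, 0.032]
eef_rot: [-1.57, 0.004, -0.694]
force: [-0.7, 1.1, -2.6]
grip_width: 0.0615
```

```bash
python3 - <<'E'
from w import *
o=get_obs();print(o["ee_pos"],o["eef_rot"],o["grip_width"],o["force"])
move([.5708,-.0733,.16],-.1)
E
```

```text
[ 0.4438 -0.3878  0.032 ] [-1.5705  0.0041 -0.6938] 0.061543833816839574 [-0.6562  1.0646 -2.5579]
turn [-0.0177 -6.805  -0.0449] shift cm [-10.4061 -12.7444  32.3066]
```

Request:
send_rows --series "0 0 0 0 -4 0 0.1;0 -0.5 0 -0.6 -8 2 0.1;0 -1.3 0 -1.8 -11 5.5 0.1;0 -2.1 0 -3 -12.5 9.3 0.1;0 -3 0 -4.3 -12.5 13.2 0.1;0 -3.9 0 -5.5 -12.5 17 0.1;0 -4.7 0 -6.8 -12.5 21 0.1;0 -5.5 0 -8 -12.5 25 0.1;0 -6.3 0 -9.3 -12.5 29 0.1;0 -6.8 0 -10.4 -12.5 32.3 0.1"

```text
time_s: 46.22
ee_pos: [0.5714, -0.0724, 0.1588]
eef_rot: [-1.571, 0.001, -0.097]
force: [0.7, -0.3, -1.8]
grip_width: 0.0619
```

Request:
send_rows --series "0 0 0 0 0 0 0.1;0 0 0 0 0 0 0.1;0 0 0 0 0 0 0.1;0 0 0 0 0 0 0.1;0 0 0 0 0 0 0.1;0 0 0 0 0 0 0.1;0 0 0 0 0 0 0.1;0 0 0 0 0 0 0.1;0 0 0 0 0 0 0.1;0 0 0 0 0 0 0.1"

```text
time_s: 47.05
ee_pos: [0.5712, -0.0746, 0.1587]
eef_rot: [-1.571, 0.0, -0.101]
force: [-0.4, 0.4, -2.5]
grip_width: 0.0616
```

```bash
python3 - <<'E'
from w import *
o=get_obs();print(o["ee_pos"],o["eef_rot"],o["grip_width"],o["force"])
move([.5708,-.0733,.074],-.1)
E
```

```text
[ 0.5712 -0.0746  0.1587] [-1.5708  0.     -0.1006] 0.06162180101491851 [-0.4284  0.4335 -2.4836]
turn [ 0.0001 -0.0063 -0.0004] shift cm [-0.0548  8.4695  0.1248]
```

Request:
send_rows --series "0 0 0 0 2 0.1 0.1;0 0 0 0 4 0.1 0.1;0 0 0 0 5.5 0.1 0.1;0 0 0 0 6.3 0.1 0.1;0 0 0 0 7 0.1 0.1;0 0 0 0 7.5 0.1 0.1;0 0 0 0 8 0.1 0.1;0 0 0 0 8.5 0.1 0.1;0 0 0 0 8.5 0.1 0.1;0 0 0 0 8.5 0.1 0.1"

```text
time_s: 47.88
ee_pos: [0.5714, -0.0735, 0.0738]
eef_rot: [-1.571, -0.0, -0.1]
force: [0.6, 0.0, -2.3]
grip_width: 0.062
```

Then retreat away from the stand toward the right for a clear final look.

Request:
send_rows --series "0 0 0 0 0.8 0 0.1;0 0 0 0 1.6 0 0.1;0 0 0 0 2.4 0 0.1;0 0 0 0 3.2 0 0.1;0 0 0 0 3.8 0 0.1;0 0 0 0 4.2 0 0.1;0 0 0 0 4.5 0 0.1;0 0 0 0 4.6 0 0.1;0 0 0 0 4.6 0 0.1;0 0 0 0 4.6 0 0.1"

```text
time_s: 48.72
ee_pos: [0.5715, -0.0735, 0.028]
eef_rot: [-1.571, -0.0, -0.1]
force: [-0.7, 0.4, -2.8]
grip_width: 0.0616
```

Request:
send_rows --series "0 0 0 0 0 0 0.3;0 0 0 0 0 0 0.5;0 0 0 0 0 0 0.55;0 0 0 0 0 0 0.55;0 0 0 0 0 0 0.55;0 0 0 0 0 0 0.55;0 0 0 0 -2 0 0.55;0 0 0 0 -5 0 0.55;0 0 0 0 -9 0 0.55;0 0 0 0 -13 0 0.7"

```text
time_s: 49.55
ee_pos: [0.5708, -0.0734, 0.1589]
eef_rot: [-1.571, 0.001, -0.1]
force: [0.4, -0.6, 0.4]
grip_width: 0.0766
```

Request:
send_rows --series "0 0 0 0 -3 0 0.7;0 0 0 0 -6 -1 0.7;0 0 0 0 -8 -3 0.7;0 0 0 0 -8 -6 0.7;0 0 0 0 -8 -9 0.7;0 0 0 0 -8 -12 0.7;0 0 0 0 -8 -14 0.7;0 0 0 0 -8 -14 0.7;0 0 0 0 -8 -14 0.7;0 0 0 0 -8 -14 0.7"

```text
time_s: 50.38
ee_pos: [0.5574, -0.2121, 0.2377]
eef_rot: [-1.571, 0.0, -0.1]
force: [0.4, -0.7, -0.3]
grip_width: 0.0799
```

```bash
python3 - <<'E'
from w import *
for i in range(4):camera("top")
o=get_obs();print(o["ee_pos"],o["force"],o["time_s"])
c,im=shot("w16")
for k in((.5656,.0265),(.5708,-.0733),(.6654,.0317),(.6706,-.0681)):print(proj(c,[*k,.056]))
s=camera("scene")[:,:,::-1];t=camera("top")[:,:,::-1]
h,w=im.shape[:2]
cv2.imwrite("pics/fin.png",np.vstack([cv2.resize(im,(800,600))[:300],np.hstack([cv2.resize(s[110:260,220:420],(400,300)),cv2.resize(t[150:300,150:350],(400,300))])]))
E
```

```text
[ 0.5576 -0.2118  0.2378] [0.4741 0.2053 0.4319] 50.5833
[261.4989 -64.8415]
[277.9078  52.7839]
[370.9407 -84.5277]
[378.9532  36.0905]
```

View pics/fin.png

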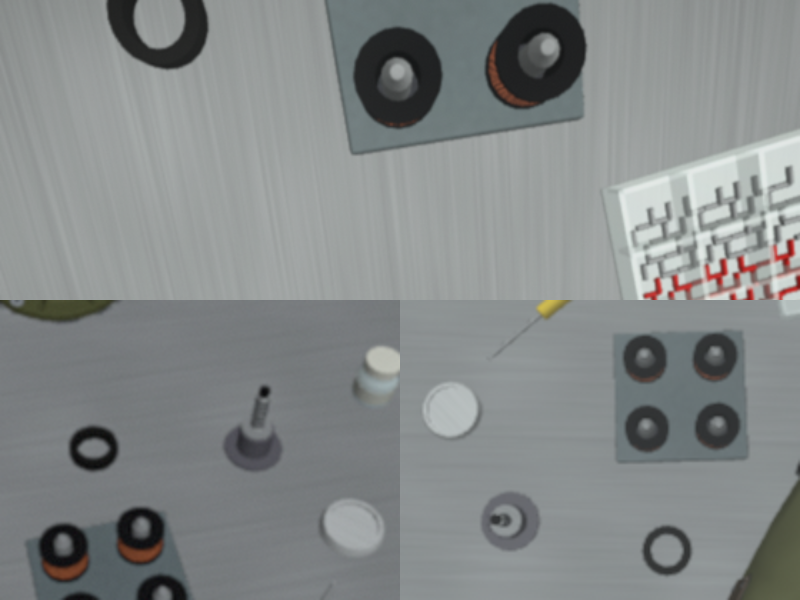

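```bash
python3 -c "
from station import *
print(hand_in())"
```

```text
the job is handed in; nothing more can be done
None
```

I gauged reel0, put the gauge back in its holder, mounted all four reels on the stand and handed the job in at about 51 s. `hand_in` gave no verdict.

- **Gauging:** I lowered the gauge into reel0 until its collar rested, pressed the button at about 16 N, let go and withdrew it. The scene camera showed a gold plunger tip after the press and none before it. I saw only that one tip and did not measure the width across both.
- **Holder:** the gauge's collar met the rim at the height I expected. The last pictures show it standing upright in the holder.
- **Reels:** reel0 is on spindle 2, reel3 on spindle 3, reel1 on spindle 0 and reel2 on spindle 1. One reel, taken to be reel1, had been knocked about 4 cm aside during the run, and I picked it up from its new place. The last views show every reel upright with a spindle through its bore. I checked how far down they sit only by eye and by the release height (1–2 mm above the plate).
- **Other things:** I never touched the screwdriver, tape roll or jar. In the last pictures all three look to be where they were. I did not measure them.

**Disagreements:**
- The button met resistance about 3 mm higher than I had worked out.
- The holder and stand estimates differed between views by up to about 10 mm. I used the close wrist-camera views instead, which were a few mm off in places.

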